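# Lock the turning display stand and load relief plaques on it

### The arm

A 6-joint arm with a two-finger parallel gripper is mounted at the origin on the work surface. World frame = base frame: x ahead of the robot, y to its left, z up, the work surface at z = 0. Lengths are in mm, angles in degrees, forces in N, time in s.
With the tool pointing down it reaches from about 200 to 875 mm from the base axis. Payload 3.4 kg.
Tool frame: the origin (TCP) lies between the finger pads; the fingertips stand 11 mm ahead of it and the grasp point (between the pads) lies 8 mm behind it; z points along the fingers, y is the line along which they close (so a half turn about z gives the same grasp; the last joint's range is limited). The gripper opens to 94 mm and grips with 3 to 60 N. Pads are 16 mm wide; open, the fingers measure 119 mm over their backs; the gripper's body (75 mm by 177 mm) begins 78 mm behind the grasp point.
Start: joints at [61.192, 15.808, 86.224, -0, 77.962, -6.933], TCP at [214.26, 533.626, 216.493] pointing down, gripper open.
Joint ranges: [-165.64, 165.64], [-43.16, 119.46], [12.63, 154.43], [-67.54, 247.53], [6.08, 155.33], [-154.97, 154.97]. Speed limits (degrees/s): [147.25, 147.25, 180, 180, 180, 180].

### API

Orientations are given as a 3x3 rotation matrix whose columns are the frame's x, y, z axes.
In Python, from rig import robot, optics, ticket, nets gives the robot as it stands.
- The arm moves only by the tool play_rows, never from a script. Its argument "steps" is a list of rows, each an object of numbers: "dx", "dy", "dz": the shift along the tool's x, y, z in units of 25 mm (1.0 is 25 mm); "ax", "ay", "az": the turn, a rotation vector about the tool's x, y, z in units of 6 degrees (1.0 is 6 degrees). In form: [{"dx": .., "dy": .., "dz": .., "ax": .., "ay": .., "az": ..}, ...]. A call has 1 to 5 rows; each row is the pose to reach, as a shift and turn from the pose commanded when the call began, along the tool's axes at that moment; what a row does not reach only later rows make up. A row lasts 1/10 s, in which the tool goes at most 50 mm and 8.59 degrees, less where a joint would pass 70% of its speed; a pose out of reach is approached as far as the arm can. A call with a gripper value outside its range is refused whole. "gripper" is the closure, from 0 (fully open) to 1 (shut), set as the call begins (left out, the last holds). The fingers move at their own pace and stop on an object; "force" is the grip in N (left out, the last holds). Time passes only in rows, so rows that repeat a pose let the fingers close. It gives the time, the measured TCP pose, the force, the opening and the grip force at its end, in the units of the state.
- robot.get_obs(): the state, without advancing time (a new reading comes with each control period).
- optics.grab_frame(name): name is "scene" or "top" or "wrist"; returns a dict with "pixels" (420x560x3 uint8, red, green, blue), "vfov" (degrees; the focal length in pixels is half the picture's height over the tangent of half this angle, whatever the lens; pixels are square), "cx", "cy" (the principal point, pixels), "eye" and "rotation" of the camera in the world. Camera axes: x right, y down, z forward; pixel columns grow to the right and rows downward; lengths in mm; the calibration is good to about 2 mm. A picture is of the moment at which its call begins. There is no depth.
- ticket.hand_in(): hands the job in; it is judged then, once.
Trained networks look in the newest picture that a camera, given by its name, has taken for a name from the list of things; names that differ only in an ending like _2 or _b are one class to them, and where a whole thing is asked for, a point or a joint stands for the part that bears it (a point fixed in the world has none). Each returns a list of dicts, best first, with "p" (0 to 1); they miss things now and then, are a little off and sometimes report something else, mostly with a low value. They report only what shows in the picture. A call takes as long as a camera call. They do not tell look-alikes from the thing itself.
- nets.recognise(camera, label): "at" ([x, y, z] in mm, in the coordinates of the camera as it stood for that picture, good to about 4 mm: the middle of the surface that is visible of it).
- nets.masks_of(camera, label): "region" (420x560 bool, what is visible of it).
The state is a dict: "time_s": time; "joints": joint angles; "joint_velocities": joint speeds; "effort": joint torques, N m; "tool_pos": TCP position; "eef_rot": TCP orientation; "contact_force": force on the tool from outside, world axes, zero at the start; "wrist_torque": the same for the moment, N m; "opening": finger opening in mm; "grasp_force": force on a finger pad.
Only numpy, scipy, OpenCV 4.12 (cv2) and the standard library are available. Lean on these libraries where they do the work, as an engineer would, in place of code of your own. Each camera call takes 0.05 s, during which the arm holds its last target. There are 200 camera calls.

### The job

Turn the display stand by its knob until it is home against its stop, then take the lock pin out of its block and push it fully down through the stand's right ear into the hole of the base. Only when the pin is home, set every clay plaque on the sloped deck, side by side, relief outwards and length up the slope, each settled flat against the deck with its lower edge on the lip. Leave the other things on the table alone.

Things in the scene. Friction and masses are not known exactly. Their poses are not given: they have to be found in the camera images.
- stand (a joint): the turning stand: a plywood plate (top 60 mm above the table) with the sloped deck, turning about an upright axis. Radians; 0 is home against a hard stop (deck facing the robot, holes in line), growing anticlockwise seen from above, up to 1.0; it stays where it is left (about 2 N at the knob moves it).
- turn_axis (a point): point on the stand's upright turning axis, level with the plate's top; fixed on the wheel base
- turn_knob (a point): middle of the upright round wooden knob, 22 mm diameter, 50 mm high, on the plate's left ear, 195 mm from the axis; its top is 25 mm above this point and its foot 25 mm below. Turns with the stand.
- deck (a point): sloped wooden deck on the stand. Origin: middle of the line where face meets lip. x: up the face (30 deg from level, 117 mm long); y: along the lip to the left, face from -170 to 170 mm; z: out of the face. The lip lies on the -x side, 8 mm thick, 12 mm out of the face. A seated plaque has its lower edge on the lip, back flat, ridge out, length up the slope: its middle at x 50, z 17 mm.
- lug_hole (a point): index hole of the fixed wheel base, at its right: centre of the mouth, 40 mm above the table, 195 mm from the axis; upright, 20 mm diameter, down to the table. With the stand home, the 20 mm hole in the plate's right ear (45 to 60 mm above the table) lies right above it. Axes: those of the wheel base, z up.
- pin_center (a point): lock pin, upright along its z, 92 mm long: steel shaft 14 mm diameter, 56 mm long, bevelled foot, below a round wooden head 26 mm diameter, 36 mm high. The point is on its axis 46 mm above the foot, 10 mm below the head's underside. Fully home, the head rests on the ear and the point is 10 mm above the lug hole's mouth. Starts standing in the pin block.
- pin_block: fixed wooden block 70 x 70 mm, 55 mm high, with an upright 20 mm hole through it that the pin stands in; origin under its centre on the table
- plaque_1_center (a point): fired-clay relief plaque: slab 100 (its x) x 56 (y) x 10 mm with a straight-sided ridge on the middle of its face, 64 (x) x 24 (y) mm, standing 24 mm above the face (34 mm in all); z out of the face. The point is its middle, 17 mm above its underside. 0.14 to 0.27 kg. Starts lying relief up on the table, beside or before the stand; either end may go down. None if absent.
- plaque_2_center (a point): fired-clay relief plaque: slab 100 (its x) x 56 (y) x 10 mm with a straight-sided ridge on the middle of its face, 64 (x) x 24 (y) mm, standing 24 mm above the face (34 mm in all); z out of the face. The point is its middle, 17 mm above its underside. 0.14 to 0.27 kg. Starts lying relief up on the table, beside or before the stand; either end may go down. None if absent.
- plaque_3_center (a point): fired-clay relief plaque: slab 100 (its x) x 56 (y) x 10 mm with a straight-sided ridge on the middle of its face, 64 (x) x 24 (y) mm, standing 24 mm above the face (34 mm in all); z out of the face. The point is its middle, 17 mm above its underside. 0.14 to 0.27 kg. Starts lying relief up on the table, beside or before the stand; either end may go down. None if absent.
- plaque_4_center (a point): fired-clay relief plaque: slab 100 (its x) x 56 (y) x 10 mm with a straight-sided ridge on the middle of its face, 64 (x) x 24 (y) mm, standing 24 mm above the face (34 mm in all); z out of the face. The point is its middle, 17 mm above its underside. 0.14 to 0.27 kg. Starts lying relief up on the table, beside or before the stand; either end may go down. None if absent.
- plaque_5_center (a point): fired-clay relief plaque: slab 100 (its x) x 56 (y) x 10 mm with a straight-sided ridge on the middle of its face, 64 (x) x 24 (y) mm, standing 24 mm above the face (34 mm in all); z out of the face. The point is its middle, 17 mm above its underside. 0.14 to 0.27 kg. Starts lying relief up on the table, beside or before the stand; either end may go down. None if absent.
- bowl: bystander, leave alone: white bowl, 100 mm across, 45 mm high, left side of the table
- cup: bystander, leave alone: clay cup, 60 mm across, 60 mm high, right side of the table
- glaze_jar: bystander, leave alone: white jar with black cap, 70 mm across, 90 mm high, far left of the stand
- model_tool: bystander, leave alone: wooden spatula lying on the table nearest the robot, left of centre
Mind the look-alikes: they are no part of the job. Leave any black, pink or white look-alike of the part that bears plaque_1_center alone.

How it is judged:
By the outcome, as a careful person would: the job done as asked, in the order asked, and still so for the second after the job is handed in, with the robot touching nothing.
Of plaque_1, plaque_2, plaque_3, plaque_4, plaque_5 only 4 to 5 are there at a start; the rules pass over those that are not, and their reading is None.
At some moment in a run one of plaque_1, plaque_2, plaque_3, plaque_4, plaque_5 may be knocked a few centimetres aside while the robot is not near it.
It also fails if it takes over 208 s, if anything falls off the work surface, if the arm or the gripper's body presses on something with over 40 N, if the wrist force passes 120 N, or if a joint passes its speed limit or range.

## Working session

There is one attempt and no reset: what is moved stays moved. The work goes in short steps, Python scripts to look and compute and a tool call to move; the robot and the scene stay as the last step left them, time stands still between calls to the robot, and variables do not carry over. Pictures are saved under pics/ and viewed, at most 14 in all, crops included, and the job is handed in when it is done.

Besides the shell and the picture viewer there is one more tool, called as name([rows], argument=value, ...), one row to a line, values as JSON. play_rows: Moves the arm, as the interface text tells. Its arguments: {"type":"object","properties":{"steps":{"type":"array","items":{"type":"object","properties":{"dx":{"type":"number"},"dy":{"type":"number"},"dz":{"type":"number"},"ax":{"type":"number"},"ay":{"type":"number"},"az":{"type":"number"}}}},"gripper":{"type":"number"},"force":{"type":"number"}},"required":["steps"]}

```bash
ls; mkdir -p pics
python3 - <<'E'
from rig import robot, optics, ticket, nets
import cv2,numpy as np
o=robot.get_obs();print(o['time_s'],o['tool_pos'],np.round(o['eef_rot'],3).tolist(),o['opening'])
for c in ['scene','top']:
    f=optics.grab_frame(c);cv2.imwrite(f'pics/{c}0.png',f['pixels'][:,:,::-1])
    R=np.array(f['rotation']);e=np.array(f['eye']);print(c,e,np.round(R,3).tolist(),f['vfov'],f['cx'],f['cy'])
    for l in ['turn_axis','turn_knob','deck','lug_hole','pin_center','pin_block','plaque_1_center','stand']:
        try:
            for d in nets.recognise(c,l): print(l,round(d['p'],2),np.round(R@np.array(d['at'])+e,1))
        except Exception as ex: print(l,ex)
E
```

```text
pics
0.0 [213.97614388 533.13849193 215.64374709] [[-0.928, 0.373, -0.001], [0.373, 0.928, -0.002], [0.0, -0.002, -1.0]] 93.96681097574046
scene [1221.57903244 -451.18006326 1020.78265993] [[0.566, 0.618, -0.545], [0.824, -0.422, 0.377], [0.003, -0.663, -0.749]] 56.65669481901306 281.79696084971397 205.62167256927737
turn_axis 0.61 [644.8 -32.4  75.2]
turn_knob 0.87 [642.6 -32.6  81.5]
turn_knob 0.75 [645.5 -30.7  78.8]
deck 0.93 [646.2 -31.7  82.7]
lug_hole 0.78 [650.5 -32.5  75.9]
pin_center 0.24 [ 491.8 -499.9   37.3]
pin_block 0.62 [ 433.7 -125.    57.7]
plaque_1_center 0.92 [863.2 115.1   9.1]
plaque_1_center 0.85 [416.4 354.6   7.8]
plaque_1_center 0.54 [298.6 493.6  15.7]
plaque_1_center 0.52 [275.4 322.   12.2]
stand 0.8 [642.1 -35.3  82.3]
top [ 389.01182046    5.2880191  1520.76129429] [[0.024, -0.994, 0.104], [-1.0, -0.024, 0.002], [0.001, -0.104, -0.995]] 52.42935240809699 275.4544159683193 206.99886647456407
turn_axis 0.81 [607.3  -5.5  88.3]
turn_knob 0.55 [608.7   3.9  97.3]
deck 0.91 [611.7   8.8  97.4]
deck 0.17 [ 411.5 -114.8   53.1]
lug_hole 0.72 [609.4  -2.8  91.4]
lug_hole 0.65 [475.3 570.6  25. ]
lug_hole 0.53 [611.    6.4  93.3]
pin_center 0.54 [ 407.6 -116.1   89.5]
pin_block 0.79 [ 413.2 -112.9   53.1]
pin_block 0.7 [ 612.7 -326.1   10.3]
pin_block 0.64 [368.  152.4   6.9]
plaque_1_center 0.86 [265.3 331.5  12.4]
plaque_1_center 0.65 [405.8 355.6  15.5]
plaque_1_center 0.62 [846.5 122.2   7.9]
stand 0.67 [612.7   5.2  94.2]
stand 0.24 [ 415.6 -113.6   49.9]
```

Run:
```python
import cv2
for c in ['scene','top']:
    a=cv2.imread(f'pics/{c}0.png');cv2.imwrite(f'pics/{c}0b.png',cv2.resize(a,(800,600),interpolation=cv2.INTER_CUBIC))
```

```text
(no output)
```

View pics/top0b.png

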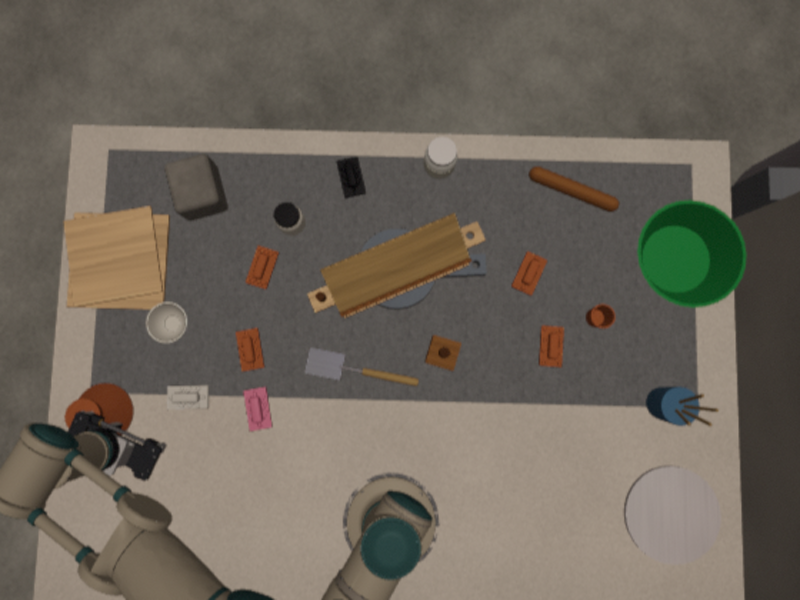

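View pics/scene0b.png

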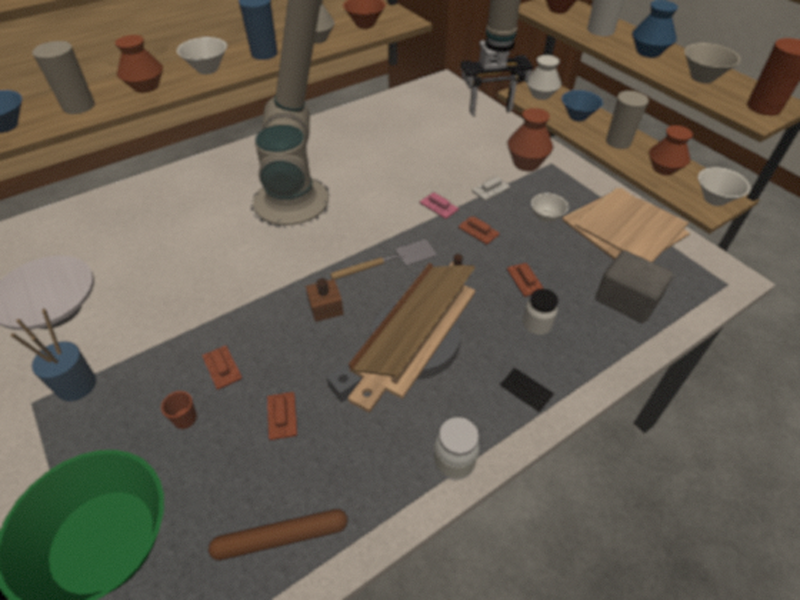

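The top view shows four orange plaques at scaled pixels (262,267), (250,349), (530,272) and (552,346). The knob is at (321,296), the right ear hole at (470,235), the lug hole at (478,264), and the pin block at (443,352). The pink, white and black plaques are look-alikes.

```bash
cat > h.py <<'E'
from rig import robot, optics, ticket, nets
import cv2,numpy as np
from scipy.spatial.transform import Rotation as Rn
def foc(f): return 210/np.tan(np.radians(f['vfov']/2))
def ray(f,u,v):
    k=foc(f);return np.array(f['rotation'])@np.array([(u-f['cx'])/k,(v-f['cy'])/k,1.])
def plane(f,u,v,z):
    d=ray(f,u,v);e=np.array(f['eye']);return e+d*(z-e[2])/d[2]
def proj(f,P):
    p=(np.atleast_2d(P)-np.array(f['eye']))@np.array(f['rotation']);k=foc(f)
    return np.c_[p[:,0]/p[:,2]*k+f['cx'],p[:,1]/p[:,2]*k+f['cy']]
def orange(f):
    h=cv2.cvtColor(f['pixels'],cv2.COLOR_RGB2HSV)
    return ((h[...,0]<14)&(h[...,1]>120)&(h[...,2]>50)).astype(np.uint8)
def pl(c,yaw):
    a=np.radians(yaw);R=np.array([[np.cos(a),-np.sin(a)],[np.sin(a),np.cos(a)]])
    out=[]
    for hx,hy,z in [(50,28,0),(50,28,10),(32,12,34)]:
        for s in [(1,1),(1,-1),(-1,-1),(-1,1)]: out.append([*(np.array(c)+R@[s[0]*hx,s[1]*hy]),z])
    return np.array(out)
def fitpl(f,m,c0,yaw0):
    """fit plaque silhouette to a mask in one view"""
    from scipy.optimize import minimize
    m=cv2.GaussianBlur(m.astype(np.float32),(0,0),1)
    def cost(p):
        P=proj(f,pl(p[:2],p[2])); S=8
        lo=P.min(0).astype(int)-12;hi=P.max(0).astype(int)+12
        im=np.zeros((hi[1]-lo[1],hi[0]-lo[0]),np.float32)
        for q in (P[:8],P[4:]):
            cv2.fillConvexPoly(im,np.round((cv2.convexHull(q.astype(np.float32))[:,0]-lo)*256).astype(np.int32),1.,cv2.LINE_AA,8)
        im=cv2.GaussianBlur(im,(0,0),1)
        sub=np.zeros_like(im);y0,x0=max(lo[1],0),max(lo[0],0);t=m[y0:hi[1],x0:hi[0]]
        sub[y0-lo[1]:y0-lo[1]+t.shape[0],x0-lo[0]:x0-lo[0]+t.shape[1]]=t
        return ((im-sub)**2).sum()
    r=minimize(cost,[*c0,yaw0],method='Nelder-Mead',options=dict(initial_simplex=np.array([[*c0,yaw0],[c0[0]+6,c0[1],yaw0],[c0[0],c0[1]+6,yaw0],[c0[0],c0[1],yaw0+8]]),maxiter=200))
    return r.x,r.fun/m.size*1e4
def plaques(f,amin=200):
    m=orange(f);n,l,st,ce=cv2.connectedComponentsWithStats(m);out=[]
    for i in range(1,n):
        if st[i,4]<amin: continue
        mm=(l==i).astype(np.uint8);c=plane(f,*ce[i],12)[:2]
        pts=np.argwhere(mm)[:,::-1];W=np.array([plane(f,u,v,10)[:2] for u,v in pts[::3]])
        w,V=np.linalg.eigh(np.cov(W.T));d=V[:,1];yaw=np.degrees(np.arctan2(d[1],d[0]))
        out.append((st[i,4],np.round(ce[i]),*fitpl(f,mm,c,yaw)))
    return out
def rows(cur,targets):
    """targets: (name,pos,R): print shift/turn of each from the former, with rows needed"""
    p,R=np.array(cur[0],float),np.array(cur[1])
    for n,q,Q in targets:
        Q=R if Q is None else Q
        d=R.T@(np.array(q,float)-p);a=Rn.from_matrix(R.T@Q).as_rotvec(degrees=True)
        print(n,'d',np.round(d/25,2),'a',np.round(a/6,2),'rows %.1f'%max(np.linalg.norm(d)/50,np.linalg.norm(a)/8.59))
        p,R=np.array(q,float),Q
def down(yawy):
    """tool down, tool y along world direction yawy deg"""
    a=np.radians(yawy);y=np.array([np.cos(a),np.sin(a),0]);z=np.array([0,0,-1.]);return np.c_[np.cross(y,z),y,z]
E
python3 - <<'E'
from h import *
f=optics.grab_frame('top')
for n,u,v,z in [('knobtop',321,296,110),('ear',470,235,60),('lug',477,264,40),('pintop',443,352,92)]:
    print(n,plane(f,u*.7,v*.7,z).round(1))
for r in plaques(f,150): print(r)
a=cv2.resize(f['pixels'][130:260,200:360],None,fx=5,fy=4.6,interpolation=cv2.INTER_CUBIC)
cv2.imwrite('pics/crop1.png',a[:,:,::-1])
E
```

```text
knobtop [531.7 176.2 110. ]
ear [ 694.9 -175.1   60. ]
lug [ 627.1 -195.6   40. ]
pintop [ 409.1 -111.3   92. ]
(np.int32(612), array([402., 132.]), array([ 827.77091512, -447.72149934,   89.83360966]), np.float64(13.776663695873857))
(np.int32(430), array([183., 187.]), array([613.60999859, 340.88938044, 166.19891684]), np.float64(0.6257925309291502))
(np.int32(428), array([370., 191.]), array([ 613.45138068, -329.73512748,  154.24459587]), np.float64(0.34564960570562453))
(np.int32(197), array([282., 201.]), array([568.00240158, -14.41405039, 115.48644863]), np.float64(15.861607246658428))
(np.int32(263), array([421., 221.]), array([ 509.06120268, -507.79756284,  106.06458182]), np.float64(7.121525978555485))
(np.int32(448), array([386., 242.]), array([ 430.94636328, -385.55773353,  176.85049626]), np.float64(0.6782991545540945))
(np.int32(445), array([174., 244.]), array([ 405.89776546,  361.86189469, -167.00832171]), np.float64(0.6618531382813746))
(np.int32(902), array([ 72., 283.]), array([267.03398047, 707.10257539,  72.28668392]), np.float64(10.560866115855521))
```

View pics/crop1.png

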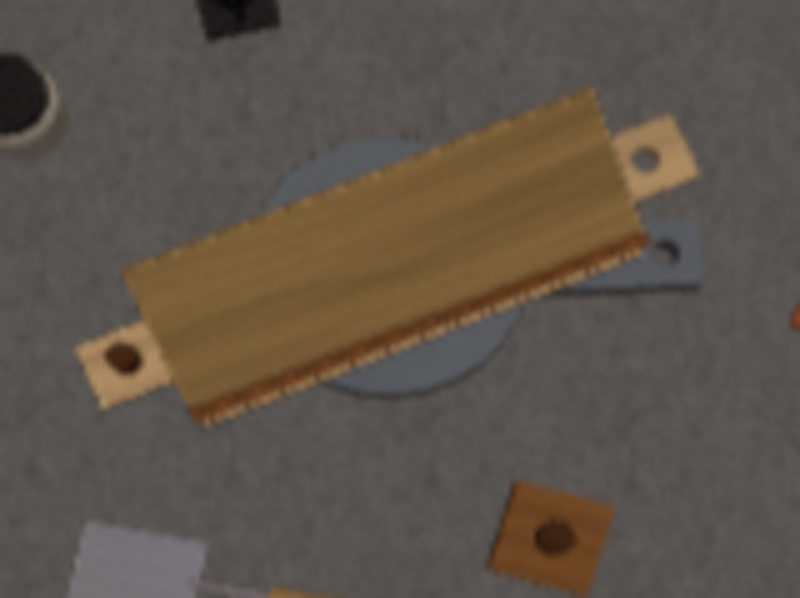

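Run:
```python
from h import *
o=robot.get_obs();f=optics.grab_frame('top')
for n,u,v,z in [('knobtop',225,207.2,108),('ear',329,164.6,60),('lug',333,184.3,40),('pintop',311,246.3,92)]:
    print(n,plane(f,u,v,z).round(1))
ax=np.array([614,.5]);R=down(94)
def P(t,b=19,z=92):
    t=np.radians(t);return [*(ax+195*np.array([-np.sin(t),np.cos(t)])-b*np.array([np.cos(t),np.sin(t)])),z]
c=(np.array([214.26,533.626,216.493]),o['eef_rot'])
rows(c,[('a',[330,400,200],R),('b',P(25,45,200),R),('c',P(25,45),R),('d',P(25),R)])
for t in (20,15,10,7,5):rows((P(25),R),[(t,P(t),R)])
print(P(25,45),P(5))
```

```text
knobtop [531.9 175.4 108. ]
ear [ 694.6 -175.1   60. ]
lug [ 628.8 -192.4   40. ]
pintop [ 409.5 -114.2   92. ]
a d [-6.29 -3.24  0.66] a [ 0.    0.   -4.31] rows 3.6
b d [ -5.74 -10.1    0.  ] a [0. 0. 0.] rows 5.8
c d [0.   0.   4.32] a [0. 0. 0.] rows 2.2
d d [-0.97  0.37  0.  ] a [0. 0. 0.] rows 0.5
20 d [-0.62  0.28  0.  ] a [0. 0. 0.] rows 0.3
15 d [-1.27  0.5   0.  ] a [0. 0. 0.] rows 0.7
10 d [-1.93  0.67  0.  ] a [0. 0. 0.] rows 1.0
7 d [-2.34  0.74  0.  ] a [0. 0. 0.] rows 1.2
5 d [-2.61  0.78  0.  ] a [0. 0. 0.] rows 1.4
[np.float64(490.8055885439144), np.float64(158.21219669381526), 92] [np.float64(578.0769309004635), np.float64(193.10200701568488), 92]
```

play_rows([
  {"dx": -6.29,"dy": -3.24,"dz": 0.66,"az": -4.31},
  {"dx": -6.29,"dy": -3.24,"dz": 0.66,"az": -4.31},
  {"dx": -6.29,"dy": -3.24,"dz": 0.66,"az": -4.31},
  {"dx": -6.29,"dy": -3.24,"dz": 0.66,"az": -4.31},
  {"dx": -6.29,"dy": -3.24,"dz": 0.66,"az": -4.31},
], gripper=1, force=20)

```text
invalid input at $.steps[0]: expected keys dx, dy, dz, ax, ay, az
```

play_rows([
  {"dx": -2.87,"dy": -5.05},
  {"dx": -2.87,"dy": -5.05},
  {"dx": -2.87,"dy": -5.05},
  {"dx": -2.87,"dy": -5.05},
  {"dx": -2.87,"dy": -5.05},
])

```text
invalid input at $.steps[0]: expected keys dx, dy, dz, ax, ay, az
```

play_rows([
  {"dx": -2.87,"dy": -5.05},
  {"dx": -2.87,"dy": -5.05},
  {"dx": -2.87,"dy": -5.05},
  {"dx": -2.87,"dy": -5.05},
  {"dx": -2.87,"dy": -5.05},
])

```text
invalid input at $.steps[0]: expected keys dx, dy, dz, ax, ay, az
```

play_rows([
  {"dx": -6.29,"dy": -3.24,"dz": 0.66,"ax": 0,"ay": 0,"az": -4.31},
  {"dx": -6.29,"dy": -3.24,"dz": 0.66,"ax": 0,"ay": 0,"az": -4.31},
  {"dx": -6.29,"dy": -3.24,"dz": 0.66,"ax": 0,"ay": 0,"az": -4.31},
  {"dx": -6.29,"dy": -3.24,"dz": 0.66,"ax": 0,"ay": 0,"az": -4.31},
  {"dx": -6.29,"dy": -3.24,"dz": 0.66,"ax": 0,"ay": 0,"az": -4.31},
], gripper=1, force=20)

```text
time_s: 1.5
tool_pos: [332.4, 396.4, 199.6]
eef_rot: [[-0.998, -0.065, 0.001], [-0.065, 0.998, -0.002], [-0.001, -0.002, -1.0]]
contact_force: [0.8, 0.3, -0.3]
opening: 57.5
grasp_force: 0.0
```

play_rows([
  {"dx": -2.87,"dy": -5.05,"dz": 0,"ax": 0,"ay": 0,"az": 0},
  {"dx": -2.87,"dy": -5.05,"dz": 0,"ax": 0,"ay": 0,"az": 0},
  {"dx": -2.87,"dy": -5.05,"dz": 0,"ax": 0,"ay": 0,"az": 0},
  {"dx": -2.87,"dy": -5.05,"dz": 0,"ax": 0,"ay": 0,"az": 0},
])

```text
time_s: 1.9
tool_pos: [413.0, 275.8, 200.2]
eef_rot: [[-0.998, -0.064, 0.002], [-0.064, 0.998, -0.001], [-0.002, -0.002, -1.0]]
contact_force: [0.0, 0.3, 0.8]
opening: 25.7
grasp_force: 0.0
```

play_rows([
  {"dx": -2.87,"dy": -5.05,"dz": 0,"ax": 0,"ay": 0,"az": 0},
  {"dx": -2.87,"dy": -5.05,"dz": 0,"ax": 0,"ay": 0,"az": 0},
  {"dx": -2.87,"dy": -5.05,"dz": 0,"ax": 0,"ay": 0,"az": 0},
  {"dx": -2.87,"dy": -5.05,"dz": 0,"ax": 0,"ay": 0,"az": 0},
])

```text
time_s: 2.3
tool_pos: [493.6, 155.5, 200.0]
eef_rot: [[-0.998, -0.065, 0.002], [-0.065, 0.998, -0.001], [-0.002, -0.001, -1.0]]
contact_force: [-0.4, 0.1, 0.8]
opening: 0.6
grasp_force: 0.0
```

play_rows([
  {"dx": 0,"dy": 0,"dz": 2,"ax": 0,"ay": 0,"az": 0},
  {"dx": 0,"dy": 0,"dz": 4,"ax": 0,"ay": 0,"az": 0},
  {"dx": 0,"dy": 0,"dz": 4.32,"ax": 0,"ay": 0,"az": 0},
  {"dx": 0,"dy": 0,"dz": 4.32,"ax": 0,"ay": 0,"az": 0},
])

```text
time_s: 2.7
tool_pos: [489.2, 159.3, 91.1]
eef_rot: [[-0.998, -0.071, -0.004], [-0.071, 0.998, 0.0], [0.004, 0.0, -1.0]]
contact_force: [1.1, 0.1, 0.6]
opening: 0.5
grasp_force: 0.0
```

play_rows([
  {"dx": -0.4,"dy": 0.2,"dz": 0,"ax": 0,"ay": 0,"az": 0},
  {"dx": -0.8,"dy": 0.37,"dz": 0,"ax": 0,"ay": 0,"az": 0},
  {"dx": -1.1,"dy": 0.45,"dz": 0,"ax": 0,"ay": 0,"az": 0},
  {"dx": -1.4,"dy": 0.57,"dz": 0,"ax": 0,"ay": 0,"az": 0},
  {"dx": -1.6,"dy": 0.65,"dz": 0,"ax": 0,"ay": 0,"az": 0},
])

```text
time_s: 3.2
tool_pos: [530.4, 177.3, 92.6]
eef_rot: [[-0.998, -0.07, 0.001], [-0.07, 0.998, 0.0], [-0.001, 0.0, -1.0]]
contact_force: [-2.5, -0.7, 1.4]
opening: 0.6
grasp_force: 1.1
```

play_rows([
  {"dx": -0.2,"dy": 0.08,"dz": 0,"ax": 0,"ay": 0,"az": 0},
  {"dx": -0.4,"dy": 0.15,"dz": 0,"ax": 0,"ay": 0,"az": 0},
  {"dx": -0.7,"dy": 0.23,"dz": 0,"ax": 0,"ay": 0,"az": 0},
  {"dx": -1.0,"dy": 0.3,"dz": 0,"ax": 0,"ay": 0,"az": 0},
  {"dx": -1.3,"dy": 0.37,"dz": 0,"ax": 0,"ay": 0,"az": 0},
])

```text
time_s: 3.7
tool_pos: [561.8, 188.2, 91.8]
eef_rot: [[-0.998, -0.069, -0.0], [-0.069, 0.998, -0.001], [0.0, -0.0, -1.0]]
contact_force: [-2.4, -2.5, -0.2]
opening: 0.9
grasp_force: 1.1
```

play_rows([
  {"dx": -0.15,"dy": 0.02,"dz": 0,"ax": 0,"ay": 0,"az": 0},
  {"dx": -0.3,"dy": 0.04,"dz": 0,"ax": 0,"ay": 0,"az": 0},
  {"dx": -0.45,"dy": 0.06,"dz": 0,"ax": 0,"ay": 0,"az": 0},
  {"dx": -0.55,"dy": 0.06,"dz": 0,"ax": 0,"ay": 0,"az": 0},
  {"dx": -0.6,"dy": 0.06,"dz": 0,"ax": 0,"ay": 0,"az": 0},
])

```text
time_s: 4.2
tool_pos: [576.2, 191.2, 91.8]
eef_rot: [[-0.998, -0.069, -0.0], [-0.069, 0.998, 0.001], [0.0, 0.001, -1.0]]
contact_force: [-2.0, -0.4, -0.3]
opening: 0.4
grasp_force: 0.9
```

play_rows([
  {"dx": -0.06,"dy": 0,"dz": 0,"ax": 0,"ay": 0,"az": 0},
  {"dx": -0.12,"dy": 0,"dz": 0,"ax": 0,"ay": 0,"az": 0},
  {"dx": -0.16,"dy": 0,"dz": 0,"ax": 0,"ay": 0,"az": 0},
])

```text
time_s: 4.5
tool_pos: [580.0, 191.6, 91.8]
eef_rot: [[-0.998, -0.069, -0.0], [-0.069, 0.998, 0.001], [0.0, 0.001, -1.0]]
contact_force: [-3.2, 1.3, -1.2]
opening: 0.3
grasp_force: 1.0
```

play_rows([
  {"dx": -0.06,"dy": 0,"dz": 0,"ax": 0,"ay": 0,"az": 0},
  {"dx": -0.12,"dy": 0,"dz": 0,"ax": 0,"ay": 0,"az": 0},
  {"dx": -0.12,"dy": 0,"dz": 0,"ax": 0,"ay": 0,"az": 0},
])

```text
time_s: 4.8
tool_pos: [580.6, 191.7, 91.9]
eef_rot: [[-0.998, -0.069, -0.005], [-0.069, 0.998, 0.0], [0.005, 0.001, -1.0]]
contact_force: [-5.9, -0.8, 2.0]
opening: 0.3
grasp_force: 3.3
```

play_rows([
  {"dx": -0.05,"dy": 0,"dz": 0,"ax": 0,"ay": 0,"az": 0},
  {"dx": -0.1,"dy": 0,"dz": 0,"ax": 0,"ay": 0,"az": 0},
  {"dx": -0.1,"dy": 0,"dz": 0,"ax": 0,"ay": 0,"az": 0},
])

```text
time_s: 5.1
tool_pos: [580.6, 191.7, 91.8]
eef_rot: [[-0.998, -0.07, -0.01], [-0.07, 0.998, -0.0], [0.01, 0.0, -1.0]]
contact_force: [-10.2, 0.9, 5.0]
opening: 0.0
grasp_force: 5.5
```

play_rows([
  {"dx": 1,"dy": 0,"dz": 0,"ax": 0,"ay": 0,"az": 0},
  {"dx": 1,"dy": 0,"dz": -1.5,"ax": 0,"ay": 0,"az": 0},
  {"dx": 1,"dy": 0,"dz": -3.5,"ax": 0,"ay": 0,"az": 0},
  {"dx": 1,"dy": 0,"dz": -4.3,"ax": 0,"ay": 0,"az": 0},
])

```text
time_s: 5.5
tool_pos: [564.2, 190.4, 204.9]
eef_rot: [[-0.998, -0.07, 0.011], [-0.07, 0.998, 0.002], [-0.011, 0.001, -1.0]]
contact_force: [-0.3, -0.6, -0.6]
opening: 0.8
grasp_force: 0.0
```

play_rows([
  {"dx": 3.45,"dy": -5.85,"dz": 0,"ax": 0,"ay": 0,"az": 0},
  {"dx": 3.45,"dy": -5.85,"dz": 0,"ax": 0,"ay": 0,"az": 0},
  {"dx": 3.45,"dy": -5.85,"dz": 0,"ax": 0,"ay": 0,"az": 0},
  {"dx": 3.45,"dy": -5.85,"dz": 0,"ax": 0,"ay": 0,"az": 0},
], gripper=0)

```text
time_s: 5.9
tool_pos: [484.1, 34.8, 200.4]
eef_rot: [[-0.998, -0.068, 0.003], [-0.068, 0.998, -0.002], [-0.003, -0.003, -1.0]]
contact_force: [-0.1, 0.3, -0.0]
opening: 28.9
grasp_force: 0.0
```

play_rows([
  {"dx": 3.45,"dy": -5.85,"dz": 0,"ax": 0,"ay": 0,"az": 0},
  {"dx": 3.45,"dy": -5.85,"dz": 0,"ax": 0,"ay": 0,"az": 0},
  {"dx": 3.45,"dy": -5.85,"dz": 0,"ax": 0,"ay": 0,"az": 0},
  {"dx": 3.45,"dy": -5.85,"dz": 0,"ax": 0,"ay": 0,"az": 0},
  {"dx": 3.45,"dy": -5.85,"dz": 0,"ax": 0,"ay": 0,"az": 0},
])

```text
time_s: 6.4
tool_pos: [409.1, -116.8, 200.4]
eef_rot: [[-0.998, -0.065, 0.003], [-0.065, 0.998, -0.003], [-0.003, -0.003, -1.0]]
contact_force: [0.4, 0.0, -0.7]
opening: 69.2
grasp_force: 0.0
```

Run:
```python
from h import *
f=optics.grab_frame('wrist');t=optics.grab_frame('top')
o=robot.get_obs();print(o['tool_pos'])
print(np.array(f['eye']),np.round(f['rotation'],3).tolist(),f['vfov'],f['cx'],f['cy'])
R=np.array(f['rotation']);e=np.array(f['eye'])
for l in ['pin_center','pin_block']:
    for d in nets.recognise('wrist',l): print(l,round(d['p'],2),np.round(R@np.array(d['at'])+e,1))
for r in plaques(t,300): print(r)
cv2.imwrite('pics/pin.png',np.hstack([f['pixels'][:,:],cv2.resize(t['pixels'][130:260,200:360],(240,420))])[:,:,::-1])
```

```text
[ 409.97259163 -114.30007418  200.10048642]
[ 337.84716862 -121.09322908  368.36348094] [[-0.064, 0.965, 0.252], [0.998, 0.063, 0.013], [-0.004, 0.253, -0.968]] 62.36520722099511 282.37159180861886 210.4574553717788
pin_center 0.87 [ 404.6 -117.4   89.9]
pin_block 0.9 [ 404.  -115.1   49.7]
(np.int32(616), array([402., 132.]), array([ 833.73560144, -444.34070504,   77.20864459]), np.float64(14.097218935181495))
(np.int32(430), array([183., 187.]), array([613.60999859, 340.88938044, 166.19891684]), np.float64(0.6257925309291502))
(np.int32(427), array([370., 191.]), array([ 612.59955902, -328.84159162,  155.83949448]), np.float64(0.595249894524918))
(np.int32(449), array([386., 242.]), array([ 433.63263333, -385.17922073,  176.93085179]), np.float64(0.642666362580799))
(np.int32(445), array([174., 244.]), array([ 405.89776546,  361.86189469, -167.00832171]), np.float64(0.6618531382813746))
(np.int32(1423), array([ 70., 289.]), array([241.01700681, 718.78254711, 112.2601954 ]), np.float64(31.601663187247556))
```

View pics/pin.png

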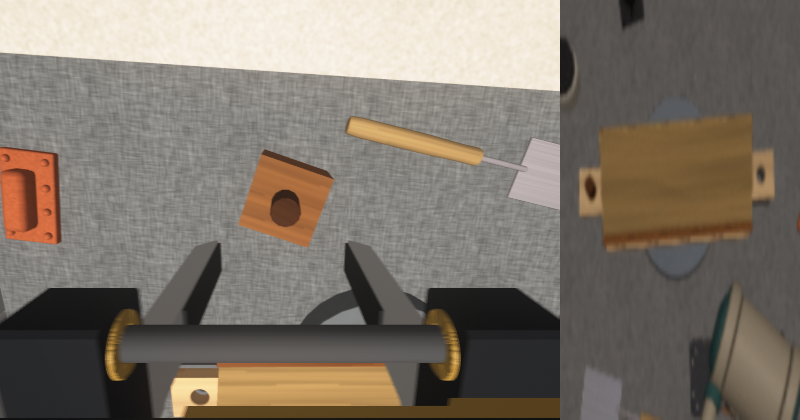

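The wrist view shows the pin head's top disc around (286,211) in the block. In the right inset the stand is home, with the ear hole lying over the lug.

Run:
```python
from h import *
f=optics.grab_frame('wrist')
for u,v,z in [(286,208,92),(286,213,92),(200,396,60)]: print(plane(f,u,v,z).round(1))
h=cv2.cvtColor(f['pixels'],cv2.COLOR_RGB2HSV);g=f['pixels'].sum(2)
m=(g[150:260,230:345]<215).astype(np.uint8)
n,l,s,c=cv2.connectedComponentsWithStats(m);print(s[1:],c[1:])
m2=nets.masks_of('wrist','pin_center')
for d in m2[:2]:
    ys,xs=np.where(d['region']);print(d['p'],xs.min(),xs.max(),ys.min(),ys.max(),xs.mean())
a=cv2.resize(f['pixels'][150:260,225:345],(720,600),interpolation=cv2.INTER_CUBIC);b=cv2.resize(f['pixels'][370:410,170:230],(600,400))
cv2.imwrite('pics/pin2.png',a[:,:,::-1])
```

```text
[ 408.1 -110.9   92. ]
[ 412.4 -110.6   92. ]
[ 628.5 -186.4   60. ]
[[ 27   0  71  28 373]
 [ 35  39  31  37 902]] [[62.23592493 12.22252011]
 [50.11308204 56.80266075]]
0.83 264 295 189 224 279.95351473922904
```

View pics/pin2.png

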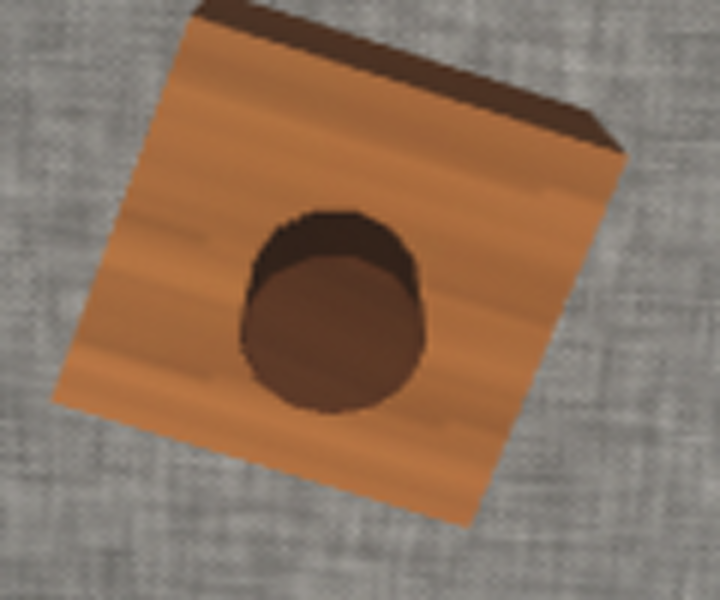

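play_rows([
  {"dx": -0.04,"dy": -0.04,"dz": 2,"ax": 0,"ay": 0,"az": 0},
  {"dx": -0.04,"dy": -0.04,"dz": 4,"ax": 0,"ay": 0,"az": 0},
  {"dx": -0.04,"dy": -0.04,"dz": 5,"ax": 0,"ay": 0,"az": 0},
  {"dx": -0.04,"dy": -0.04,"dz": 5.16,"ax": 0,"ay": 0,"az": 0},
  {"dx": -0.04,"dy": -0.04,"dz": 5.16,"ax": 0,"ay": 0,"az": 0},
])

```text
time_s: 7.2
tool_pos: [410.4, -114.2, 70.3]
eef_rot: [[-0.997, -0.071, -0.001], [-0.071, 0.997, 0.001], [0.001, 0.001, -1.0]]
contact_force: [0.6, 0.2, 0.3]
opening: 94.2
grasp_force: 0.0
```

play_rows([
  {"dx": 0,"dy": 0,"dz": 0,"ax": 0,"ay": 0,"az": 0},
  {"dx": 0,"dy": 0,"dz": 0,"ax": 0,"ay": 0,"az": 0},
  {"dx": 0,"dy": 0,"dz": 0,"ax": 0,"ay": 0,"az": 0},
  {"dx": 0,"dy": 0,"dz": 0,"ax": 0,"ay": 0,"az": 0},
  {"dx": 0,"dy": 0,"dz": 0,"ax": 0,"ay": 0,"az": 0},
], gripper=1, force=25)

```text
time_s: 7.7
tool_pos: [410.2, -115.0, 70.9]
eef_rot: [[-0.998, -0.069, 0.001], [-0.069, 0.998, -0.0], [-0.001, -0.0, -1.0]]
contact_force: [1.2, 0.9, -0.6]
opening: 57.6
grasp_force: 0.0
```

play_rows([
  {"dx": 0,"dy": 0,"dz": 0,"ax": 0,"ay": 0,"az": 0},
  {"dx": 0,"dy": 0,"dz": 0,"ax": 0,"ay": 0,"az": 0},
  {"dx": 0,"dy": 0,"dz": 0,"ax": 0,"ay": 0,"az": 0},
  {"dx": 0,"dy": 0,"dz": 0,"ax": 0,"ay": 0,"az": 0},
  {"dx": 0,"dy": 0,"dz": 0,"ax": 0,"ay": 0,"az": 0},
])

```text
time_s: 8.2
tool_pos: [409.9, -114.8, 70.4]
eef_rot: [[-0.998, -0.069, -0.0], [-0.069, 0.998, 0.0], [0.0, 0.0, -1.0]]
contact_force: [0.3, -0.4, -0.1]
opening: 25.5
grasp_force: 25.0
```

play_rows([
  {"dx": 0,"dy": 0,"dz": -1,"ax": 0,"ay": 0,"az": 0},
  {"dx": 0,"dy": 0,"dz": -2.5,"ax": 0,"ay": 0,"az": 0},
  {"dx": 0,"dy": 0,"dz": -4,"ax": 0,"ay": 0,"az": 0},
  {"dx": 0,"dy": 0,"dz": -4.4,"ax": 0,"ay": 0,"az": 0},
])

```text
time_s: 8.6
tool_pos: [412.1, -115.8, 183.9]
eef_rot: [[-0.998, -0.07, 0.006], [-0.07, 0.998, -0.003], [-0.006, -0.003, -1.0]]
contact_force: [0.4, -0.8, -1.3]
opening: 25.6
grasp_force: 25.0
```

play_rows([
  {"dx": -0.8,"dy": -1.46,"dz": 0,"ax": 0,"ay": 0,"az": 0},
  {"dx": -1.6,"dy": -2.92,"dz": 0,"ax": 0,"ay": 0,"az": 0},
  {"dx": -2.4,"dy": -4.38,"dz": 0,"ax": 0,"ay": 0,"az": 0},
  {"dx": -3.2,"dy": -5.84,"dz": 0,"ax": 0,"ay": 0,"az": 0},
])

```text
time_s: 9.0
tool_pos: [500.1, -255.8, 179.1]
eef_rot: [[-0.998, -0.07, -0.002], [-0.07, 0.998, 0.001], [0.001, 0.001, -1.0]]
contact_force: [1.0, 0.6, -1.0]
opening: 25.4
grasp_force: 25.0
```

play_rows([
  {"dx": -1.6,"dy": -0.11,"dz": 0,"ax": 0,"ay": 0,"az": 0},
  {"dx": -3.2,"dy": -0.22,"dz": 0,"ax": 0,"ay": 0,"az": 0},
  {"dx": -4.8,"dy": -0.33,"dz": 0,"ax": 0,"ay": 0,"az": 0},
  {"dx": -4.8,"dy": -0.33,"dz": 0,"ax": 0,"ay": 0,"az": 0},
  {"dx": -4.8,"dy": -0.33,"dz": 0,"ax": 0,"ay": 0,"az": 0},
])

```text
time_s: 9.5
tool_pos: [619.6, -254.3, 178.1]
eef_rot: [[-0.998, -0.07, -0.004], [-0.07, 0.998, 0.002], [0.004, 0.002, -1.0]]
contact_force: [-0.2, 0.6, -1.4]
opening: 25.7
grasp_force: 25.0
```

Run:
```python
from h import *
f=optics.grab_frame('wrist')
o=robot.get_obs();print(o['tool_pos'],o['opening'],o['contact_force'])
np.savez('wf.npz',**{k:f[k] for k in f})
print(proj(f,[[628.5,-190,60]]), proj(f,[[620,-255,130]]))
cv2.imwrite('pics/hole.png',cv2.resize(f['pixels'],(800,600),interpolation=cv2.INTER_CUBIC)[:,:,::-1])
```

```text
[ 618.87158329 -254.26460769  178.72606977] 25.681809263538707 [-0.9467564  -0.55357996 -0.41138767]
[[356.4030906  222.63397547]] [[281.6209334  233.51573519]]
```

View pics/hole.png

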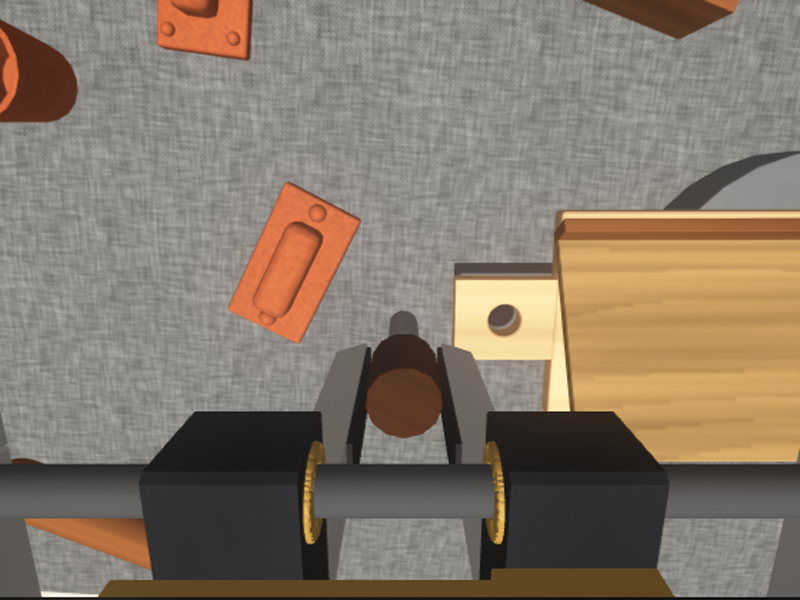

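The ear hole shows at scaled pixel (504,320), and the held pin's head at (403,402). The ear lies squarely over the lug.

Run:
```python
from h import *
f=dict(np.load('wf.npz'))
p=f['pixels'];g=p.astype(int).sum(2)
sub=g[205:245,330:380];m=(sub<330).astype(np.uint8)
n,l,s,c=cv2.connectedComponentsWithStats(m);print([(x,y) for x,y in zip(s[1:].tolist(),(c[1:]+[330,205]).round(1).tolist()) if x[4]>30])
for u,v,z in [(352.8,224,60),(282,281.4,199.7)]: print(plane(f,u,v,z).round(1))
H=plane(f,352.8,224,60)
# commanded now
R=down(94);c0=np.array([619.9,-254.9,181])
```

```text
[([12, 8, 18, 16, 210], [350.5, 220.5]), ([13, 17, 20, 13, 88], [355.1, 229.9])]
[ 629.9 -192.9   60. ]
[ 620.4 -254.7  199.7]
```

play_rows([
  {"dx": -0.28,"dy": 1.2,"dz": 0,"ax": 0,"ay": 0,"az": 0},
  {"dx": -0.56,"dy": 2.45,"dz": 0,"ax": 0,"ay": 0,"az": 0},
  {"dx": -0.56,"dy": 2.45,"dz": 0.8,"ax": 0,"ay": 0,"az": 0},
  {"dx": -0.56,"dy": 2.45,"dz": 1.6,"ax": 0,"ay": 0,"az": 0},
  {"dx": -0.56,"dy": 2.45,"dz": 1.8,"ax": 0,"ay": 0,"az": 0},
])

```text
time_s: 10.05
tool_pos: [626.7, -191.8, 133.5]
eef_rot: [[-0.998, -0.069, -0.005], [-0.069, 0.998, 0.002], [0.005, 0.002, -1.0]]
contact_force: [-0.6, 0.7, -1.6]
opening: 25.6
grasp_force: 25.0
```

play_rows([
  {"dx": 0,"dy": 0,"dz": 0,"ax": 0,"ay": 0,"az": 0},
  {"dx": 0,"dy": 0,"dz": 0.2,"ax": 0,"ay": 0,"az": 0},
  {"dx": 0,"dy": 0,"dz": 0.4,"ax": 0,"ay": 0,"az": 0},
  {"dx": 0,"dy": 0,"dz": 0.6,"ax": 0,"ay": 0,"az": 0},
])

```text
time_s: 10.45
tool_pos: [630.1, -193.1, 120.8]
eef_rot: [[-0.998, -0.069, 0.001], [-0.069, 0.998, -0.0], [-0.001, -0.0, -1.0]]
contact_force: [-0.3, 0.4, -1.0]
opening: 25.3
grasp_force: 25.0
```

play_rows([
  {"dx": 0,"dy": 0,"dz": 0.2,"ax": 0,"ay": 0,"az": 0},
  {"dx": 0,"dy": 0,"dz": 0.4,"ax": 0,"ay": 0,"az": 0},
  {"dx": 0,"dy": 0,"dz": 0.6,"ax": 0,"ay": 0,"az": 0},
  {"dx": 0,"dy": 0,"dz": 0.8,"ax": 0,"ay": 0,"az": 0},
])

```text
time_s: 10.85
tool_pos: [629.9, -192.7, 99.9]
eef_rot: [[-0.998, -0.07, -0.0], [-0.07, 0.998, 0.0], [0.0, 0.0, -1.0]]
contact_force: [-0.1, 0.3, -1.5]
opening: 25.4
grasp_force: 25.0
```

play_rows([
  {"dx": 0,"dy": 0,"dz": 0.2,"ax": 0,"ay": 0,"az": 0},
  {"dx": 0,"dy": 0,"dz": 0.4,"ax": 0,"ay": 0,"az": 0},
  {"dx": 0,"dy": 0,"dz": 0.6,"ax": 0,"ay": 0,"az": 0},
  {"dx": 0,"dy": 0,"dz": 0.8,"ax": 0,"ay": 0,"az": 0},
  {"dx": 0,"dy": 0,"dz": 0.92,"ax": 0,"ay": 0,"az": 0},
])

```text
time_s: 11.35
tool_pos: [629.7, -192.6, 76.8]
eef_rot: [[-0.998, -0.069, -0.001], [-0.069, 0.998, 0.0], [0.0, 0.0, -1.0]]
contact_force: [0.1, -0.3, -0.5]
opening: 25.5
grasp_force: 25.0
```

Now press slightly further until contact, then release.

play_rows([
  {"dx": 0,"dy": 0,"dz": 0.06,"ax": 0,"ay": 0,"az": 0},
  {"dx": 0,"dy": 0,"dz": 0.1,"ax": 0,"ay": 0,"az": 0},
  {"dx": 0,"dy": 0,"dz": 0.14,"ax": 0,"ay": 0,"az": 0},
  {"dx": 0,"dy": 0,"dz": 0.14,"ax": 0,"ay": 0,"az": 0},
])

```text
time_s: 11.75
tool_pos: [630.0, -192.8, 74.4]
eef_rot: [[-0.998, -0.07, 0.0], [-0.07, 0.998, -0.0], [-0.0, -0.0, -1.0]]
contact_force: [-0.7, 0.1, 0.9]
opening: 25.4
grasp_force: 25.0
```

play_rows([
  {"dx": 0,"dy": 0,"dz": 0,"ax": 0,"ay": 0,"az": 0},
  {"dx": 0,"dy": 0,"dz": 0,"ax": 0,"ay": 0,"az": 0},
  {"dx": 0,"dy": 0,"dz": -0.1,"ax": 0,"ay": 0,"az": 0},
  {"dx": 0,"dy": 0,"dz": -0.1,"ax": 0,"ay": 0,"az": 0},
], gripper=0.55)

```text
time_s: 12.15
tool_pos: [631.1, -200.8, 76.1]
eef_rot: [[-0.997, -0.071, 0.003], [-0.071, 0.997, -0.014], [-0.002, -0.014, -1.0]]
contact_force: [1.0, -16.3, -7.8]
opening: 42.0
grasp_force: 8.5
```

play_rows([
  {"dx": 0,"dy": 0,"dz": -1.5,"ax": 0,"ay": 0,"az": 0},
  {"dx": 0,"dy": 0,"dz": -3,"ax": 0,"ay": 0,"az": 0},
  {"dx": 0,"dy": 0,"dz": -4.5,"ax": 0,"ay": 0,"az": 0},
  {"dx": 0,"dy": 0,"dz": -5,"ax": 0,"ay": 0,"az": 0},
  {"dx": 0,"dy": 0,"dz": -5,"ax": 0,"ay": 0,"az": 0},
])

```text
time_s: 12.65
tool_pos: [631.1, -193.1, 203.8]
eef_rot: [[-0.998, -0.07, 0.005], [-0.07, 0.998, -0.002], [-0.005, -0.002, -1.0]]
contact_force: [-0.5, 0.6, -1.3]
opening: 42.2
grasp_force: 0.0
```

Run:
```python
from h import *
f=optics.grab_frame('wrist');s=optics.grab_frame('scene');t=optics.grab_frame('top')
for n,x in (('w',f),('s',s),('t',t)): np.savez(n+'f.npz',**x)
o=robot.get_obs();print(o['tool_pos'],o['opening'])
e=proj(s,[[630,-193,60]])[0].astype(int);print(e)
a=cv2.resize(s['pixels'][e[1]-90:e[1]+60,e[0]-60:e[0]+140],(800,600),interpolation=cv2.INTER_CUBIC)
cv2.imwrite('pics/home.png',a[:,:,::-1])
```

```text
[ 628.8254215  -192.1345031   199.26673742] 42.0118998758019
[239 260]
```

View pics/home.png

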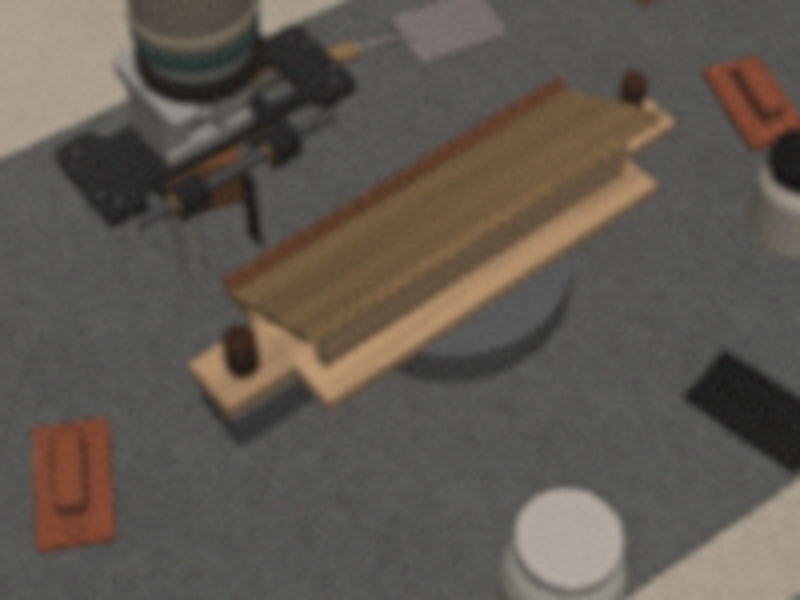

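```bash
cat >> h.py <<'E'
AX=np.array([614.3,.8])
def deckpose(d,h,th,ys=0,ax=AX):
    t=np.radians(th);Z=Rn.from_euler('z',th,degrees=True).as_matrix()
    c,s=np.cos(np.pi/6),.5
    R=Z@np.array([[c,0,-s],[0,1,0],[s,0,c]])
    return np.r_[ax,0]+Z@np.array([-d,ys,h]),R
E
python3 - <<'E'
from h import *
from scipy.optimize import least_squares
s=dict(np.load('sf.npz'));t=dict(np.load('tf.npz'));w=dict(np.load('wf.npz'))
L=[[-8,-170,12],[-8,170,12],[117,-170,0],[117,170,0]]
S=np.array([[236,241.3],[319,190.5],[259,256.8],[344,199.5]]);T=np.array([[326.7,202.1],[232,206.8],[325.3,165.3],[227.3,169.6]])
def res(p):
    o,R=deckpose(p[0],p[1],p[2],p[3]);P=o+np.array(L)@R.T
    return np.r_[(proj(s,P)-S).ravel(),(proj(t,P)-T).ravel()]
r=least_squares(res,[50,70,4,0]);print(r.x.round(2));print(r.fun.round(1))
# pin check: head circle at z=96 / 60 in wrist & scene
P=np.array([[630+13*np.cos(a),-193+13*np.sin(a),z] for z in (60,96) for a in np.linspace(0,6.28,60)])
for n,f in (('wrist',w),('scene',s)):
    q=proj(f,P);print(n,'pred',q.min(0).round(1),q.max(0).round(1))
    optics.grab_frame(n)
    for d in nets.masks_of(n,'pin_center')[:2]:
        ys,xs=np.where(d['region']);print(d['p'],xs.min(),ys.min(),xs.max(),ys.max())
o,R=deckpose(*r.x)
im=w['pixels'].copy()
for x in L[:1]+L[2:3]+[[0,-170,0],[0,0,0]]: cv2.circle(im,tuple(int(v) for v in proj(w,o+R@np.array(x))[0]),4,(0,0,255),1)
for x,y in proj(w,P).astype(int): cv2.circle(im,(x,y),0,(0,255,0),-1)
cv2.imwrite('pics/wchk.png',cv2.resize(im,(800,600),interpolation=cv2.INTER_CUBIC)[:,:,::-1])
E
```

```text
[47.41 58.08  4.65  4.19]
[-0.7  0.7 -1.   0.4 -1.9  0.1 -0.1  0.4  0.4 -1.5 -3.7 -0.6  1.3 -0.4
 -2.3  1. ]
wrist pred [267.6 184.6] [299.2 223.4]
0.65 266 192 296 229
scene pred [233.5 250.2] [243.5 264.7]
0.68 234 251 243 264
```

View pics/wchk.png

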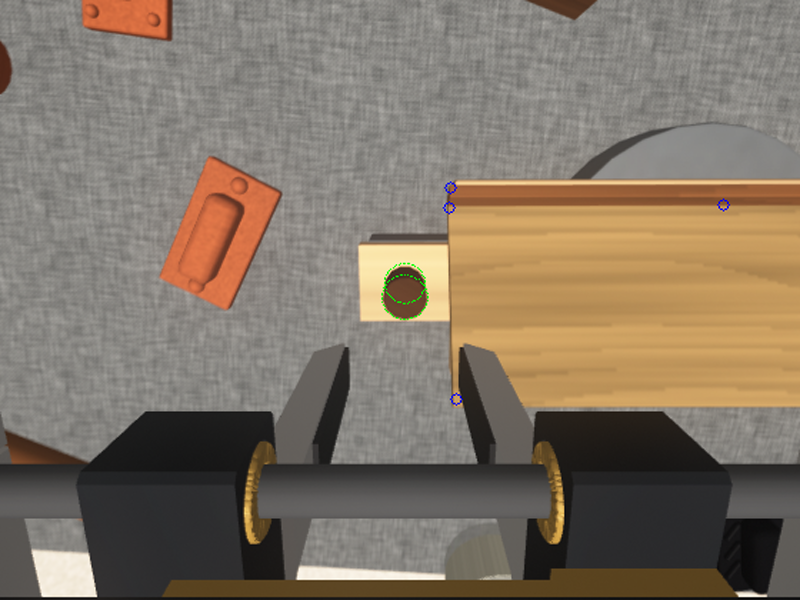

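Run:
```python
from h import *
from scipy.optimize import least_squares
s=dict(np.load('sf.npz'));t=dict(np.load('tf.npz'));w=dict(np.load('wf.npz'))
L=np.array([[-8,-170,12],[-8,170,12],[117,-170,0],[117,170,0]])
S=np.array([[236,241.3],[319,190.5],[259,256.8],[344,199.5]]);T=np.array([[326.7,202.1],[232,206.8],[325.3,165.3],[227.3,169.6]])
W=np.array([[451,186],[450,206],[452,407]])/800*560;LW=np.array([[-8,-170,12],[0,-170,0],[117,-170,0]])
def res(p,ww=1):
    o,R=deckpose(*p);
    return np.r_[.5*(proj(s,o+L@R.T)-S).ravel(),.3*(proj(t,o+L@R.T)-T).ravel(),ww*(proj(w,o+LW@R.T)-W).ravel()]
for ww in (.3,1):
    r=least_squares(res,[50,70,4,0],args=(ww,));print(r.x.round(2),deckpose(*r.x)[0]);print(r.fun.round(1))
# direct: edge rows of the wrist image at a column, and lip-edge slope
g=cv2.cvtColor(w['pixels'],cv2.COLOR_RGB2GRAY).astype(int)
for c in (325,400,480,540):print(c,[(i,int(v)) for i,v in enumerate(np.diff(g[:300,c])) if abs(v)>18])
```

```text
[46.08 62.93  4.25  3.02] [5.68125634e+02 3.90159929e-01 6.29276630e+01]
[-0.5 -0.  -0.3 -0.  -1.2 -0.3  0.2  0.   0.2 -0.5 -1.1 -0.4  0.6 -0.2
 -0.6 -0.  -0.1  0.4 -0.2  0.7  0.6 -0.7]
[45.13 68.93  3.44  1.88] [ 5.69140246e+02 -2.59874200e-02  6.89294490e+01]
[-0.8 -0.7  0.1 -0.3 -1.7 -0.9  0.4 -0.2  0.3 -0.4 -1.1 -0.8  0.8 -0.2
 -0.5 -0.4  0.  -0.2 -0.5  1.1  0.4 -0.7]
325 [(125, 26), (126, 38), (128, -50), (129, -55), (143, 33), (144, 22), (239, -38), (240, -34), (287, 23), (288, 24), (289, 31)]
400 [(12, 33), (13, 21), (123, -37), (125, 74), (126, 34), (128, -52), (129, -49), (143, 47), (284, -19), (287, -111)]
480 [(86, -26), (88, 25), (125, 47), (126, 27), (128, -73), (129, -26), (137, -24), (143, 40), (284, -20)]
540 [(125, 48), (126, 21), (128, -67), (143, 31), (284, -28)]
```

```bash
cat >> h.py <<'E'
def wristfit(f,c,yaw):
    m=orange(f);n,l,st,ce=cv2.connectedComponentsWithStats(m)
    q=proj(f,[[*c,20]])[0];i=min((k for k in range(1,n) if st[k,4]>800),key=lambda k:np.hypot(*(ce[k]-q)))
    mm=cv2.morphologyEx((l==i).astype(np.uint8),cv2.MORPH_CLOSE,np.ones((9,9)))
    return fitpl(f,mm,c,yaw),st[i]
AX=np.array([616.2,1.5]);H=66.
DP=lambda h=H: deckpose(46.5,h,4.0,0,AX)
def dtool(x,y,z,h=H):
    o,R=DP(h);return o+R@np.array([x,y,z]),np.c_[-R[:,0],R[:,1],-R[:,2]]
E
python3 - <<'E'
from h import *
w=dict(np.load('wf.npz'))
(x,c),st=wristfit(w,[612.6,-329],155.);print(x.round(1),c,st)
for i in range(4): print(robot.get_obs()['tool_pos'].round(1) if i in(0,3) else '',end=' ')
R=down(x[2]-90 if x[2]>90 else x[2]+90)
print(DP()[0])
rows(([629.6,-193,202],down(94)),[('over',[x[0],x[1],120],R),('dn',[x[0],x[1],24.5],R),('up',[x[0],x[1],220],R),
 ('predeck',*dtool(54,-96,110)),('near',*dtool(54,-96,40))])
E
```

```text
[ 615.4 -331.7  155.3] 6.677248688782154 [ 112  110   85  107 5127]
[ 629.2 -192.3  199.6]   [ 629.2 -192.3  199.6] [569.81327166  -1.74367603  66.        ]
over d [ 0.95 -5.5   3.28] a [0.   0.   4.78] rows 3.3
dn d [0.   0.   3.82] a [0. 0. 0.] rows 1.9
up d [ 0.    0.   -7.82] a [0. 0. 0.] rows 3.9
predeck d [5.62 7.7  1.27] a [-1.25 -4.89 -4.67] rows 4.8
near d [-0.  -0.   2.8] a [0. 0. 0.] rows 1.4
```

play_rows([
  {"dx": 0.25,"dy": -1.4,"dz": 0.8,"ax": 0,"ay": 0,"az": 1.2},
  {"dx": 0.5,"dy": -2.8,"dz": 1.6,"ax": 0,"ay": 0,"az": 2.4},
  {"dx": 0.75,"dy": -4.2,"dz": 2.5,"ax": 0,"ay": 0,"az": 3.6},
  {"dx": 0.95,"dy": -5.5,"dz": 3.28,"ax": 0,"ay": 0,"az": 4.78},
  {"dx": 0.95,"dy": -5.5,"dz": 3.28,"ax": 0,"ay": 0,"az": 4.78},
], gripper=0.4)

```text
time_s: 13.5
tool_pos: [613.1, -334.8, 114.7]
eef_rot: [[-0.906, 0.422, -0.006], [0.422, 0.906, 0.002], [0.006, -0.001, -1.0]]
contact_force: [-0.2, 0.1, -0.0]
opening: 56.1
grasp_force: 0.0
```

play_rows([
  {"dx": 0,"dy": 0,"dz": 1.3,"ax": 0,"ay": 0,"az": 0},
  {"dx": 0,"dy": 0,"dz": 2.6,"ax": 0,"ay": 0,"az": 0},
  {"dx": 0,"dy": 0,"dz": 3.4,"ax": 0,"ay": 0,"az": 0},
  {"dx": 0,"dy": 0,"dz": 3.8,"ax": 0,"ay": 0,"az": 0},
  {"dx": 0,"dy": 0,"dz": 3.8,"ax": 0,"ay": 0,"az": 0},
])

```text
time_s: 14.0
tool_pos: [615.4, -330.5, 23.3]
eef_rot: [[-0.909, 0.417, -0.002], [0.417, 0.909, 0.002], [0.002, 0.001, -1.0]]
contact_force: [-0.2, 0.7, -0.3]
opening: 56.3
grasp_force: 0.0
```

play_rows([
  {"dx": 0,"dy": 0,"dz": 0,"ax": 0,"ay": 0,"az": 0},
  {"dx": 0,"dy": 0,"dz": 0,"ax": 0,"ay": 0,"az": 0},
  {"dx": 0,"dy": 0,"dz": 0,"ax": 0,"ay": 0,"az": 0},
  {"dx": 0,"dy": 0,"dz": 0,"ax": 0,"ay": 0,"az": 0},
  {"dx": 0,"dy": 0,"dz": 0,"ax": 0,"ay": 0,"az": 0},
], gripper=1, force=25)

```text
time_s: 14.5
tool_pos: [616.0, -331.9, 25.2]
eef_rot: [[-0.909, 0.418, 0.001], [0.418, 0.909, -0.001], [-0.001, -0.0, -1.0]]
contact_force: [-0.0, -0.8, 2.7]
opening: 24.2
grasp_force: 25.0
```

play_rows([
  {"dx": 0,"dy": 0,"dz": -1.2,"ax": 0,"ay": 0,"az": 0},
  {"dx": 0,"dy": 0,"dz": -2.9,"ax": 0,"ay": 0,"az": 0},
  {"dx": 0,"dy": 0,"dz": -4.7,"ax": 0,"ay": 0,"az": 0},
  {"dx": 0,"dy": 0,"dz": -6.4,"ax": 0,"ay": 0,"az": 0},
  {"dx": 0,"dy": 0,"dz": -7.8,"ax": 0,"ay": 0,"az": 0},
])

```text
time_s: 15.0
tool_pos: [615.8, -331.5, 221.7]
eef_rot: [[-0.909, 0.418, 0.001], [0.418, 0.909, -0.0], [-0.001, 0.0, -1.0]]
contact_force: [0.6, -0.4, -2.0]
opening: 23.8
grasp_force: 25.0
```

play_rows([
  {"dx": 1.4,"dy": 1.9,"dz": 0,"ax": -0.25,"ay": -1.0,"az": -0.95},
  {"dx": 2.6,"dy": 3.6,"dz": 0.3,"ax": -0.5,"ay": -2.0,"az": -1.85},
  {"dx": 3.7,"dy": 5.1,"dz": 0.7,"ax": -0.75,"ay": -3.0,"az": -2.8},
  {"dx": 4.7,"dy": 6.4,"dz": 1.0,"ax": -1.0,"ay": -3.9,"az": -3.7},
  {"dx": 5.62,"dy": 7.7,"dz": 1.27,"ax": -1.25,"ay": -4.89,"az": -4.67},
])

```text
time_s: 15.5
tool_pos: [565.8, -94.6, 186.8]
eef_rot: [[-0.863, -0.075, 0.499], [-0.065, 0.997, 0.037], [-0.501, -0.0, -0.866]]
contact_force: [1.9, 1.6, -2.4]
opening: 23.4
grasp_force: 25.0
```

play_rows([
  {"dx": 0,"dy": 0,"dz": 0,"ax": 0,"ay": 0,"az": 0},
  {"dx": 0,"dy": 0,"dz": 0,"ax": 0,"ay": 0,"az": 0},
])

```text
time_s: 15.7
tool_pos: [565.3, -95.9, 185.7]
eef_rot: [[-0.866, -0.071, 0.495], [-0.06, 0.998, 0.037], [-0.496, 0.002, -0.868]]
contact_force: [0.9, -0.5, -1.5]
opening: 23.7
grasp_force: 25.0
```

Run:
```python
from h import *
o=robot.get_obs();p,R=dtool(54,-96,110)
print(o['tool_pos'],p,np.round(o['eef_rot'],3).tolist(),R.round(3).tolist())
rows((o['tool_pos'],o['eef_rot']),[('fix',p,R)])
```

```text
[565.33686423 -95.8518068  185.71089517] [568.29532409 -98.08424348 188.26279442] [[-0.866, -0.071, 0.495], [-0.06, 0.998, 0.037], [-0.496, 0.002, -0.868]] [[-0.864, -0.07, 0.499], [-0.06, 0.998, 0.035], [-0.5, 0.0, -0.866]]
fix d [-0.15 -0.1  -0.03] a [ 0.02 -0.04 -0.  ] rows 0.1
```

play_rows([
  {"dx": -0.15,"dy": -0.1,"dz": 1,"ax": 0,"ay": 0,"az": 0},
  {"dx": -0.15,"dy": -0.1,"dz": 2,"ax": 0,"ay": 0,"az": 0},
  {"dx": -0.15,"dy": -0.1,"dz": 2.8,"ax": 0,"ay": 0,"az": 0},
  {"dx": -0.15,"dy": -0.1,"dz": 2.8,"ax": 0,"ay": 0,"az": 0},
  {"dx": -0.15,"dy": -0.1,"dz": 2.8,"ax": 0,"ay": 0,"az": 0},
])

```text
time_s: 16.2
tool_pos: [607.9, -98.6, 129.3]
eef_rot: [[-0.864, -0.069, 0.499], [-0.06, 0.998, 0.034], [-0.5, -0.0, -0.866]]
contact_force: [0.2, 0.1, -1.9]
opening: 23.8
grasp_force: 25.0
```

play_rows([
  {"dx": 0,"dy": 0,"dz": 0.1,"ax": 0,"ay": 0,"az": 0},
  {"dx": 0,"dy": 0,"dz": 0.2,"ax": 0,"ay": 0,"az": 0},
  {"dx": 0,"dy": 0,"dz": 0.3,"ax": 0,"ay": 0,"az": 0},
  {"dx": 0,"dy": 0,"dz": 0.3,"ax": 0,"ay": 0,"az": 0},
])

```text
time_s: 16.6
tool_pos: [611.2, -97.9, 123.5]
eef_rot: [[-0.863, -0.069, 0.5], [-0.06, 0.998, 0.034], [-0.501, -0.001, -0.865]]
contact_force: [-0.9, 0.9, 0.7]
opening: 23.9
grasp_force: 25.0
```

play_rows([
  {"dx": 0,"dy": 0,"dz": 0.08,"ax": 0,"ay": 0,"az": 0},
  {"dx": 0,"dy": 0,"dz": 0.16,"ax": 0,"ay": 0,"az": 0},
  {"dx": 0,"dy": 0,"dz": 0.16,"ax": 0,"ay": 0,"az": 0},
])

```text
time_s: 16.9
tool_pos: [614.7, -98.1, 123.1]
eef_rot: [[-0.861, -0.07, 0.505], [-0.062, 0.998, 0.033], [-0.506, -0.003, -0.863]]
contact_force: [-7.3, 0.2, 14.5]
opening: 23.5
grasp_force: 25.2
```

play_rows([
  {"dx": 0,"dy": 0,"dz": -0.1,"ax": 0,"ay": 0,"az": 0},
  {"dx": 0.06,"dy": 0,"dz": -0.1,"ax": 0,"ay": 0,"az": 0},
  {"dx": 0.12,"dy": 0,"dz": -0.1,"ax": 0,"ay": 0,"az": 0},
])

```text
time_s: 17.2
tool_pos: [609.3, -97.7, 120.3]
eef_rot: [[-0.863, -0.069, 0.5], [-0.059, 0.998, 0.035], [-0.501, 0.0, -0.865]]
contact_force: [-0.1, 0.6, 3.5]
opening: 24.0
grasp_force: 24.9
```

play_rows([
  {"dx": 0.06,"dy": 0,"dz": 0,"ax": 0,"ay": 0,"az": 0},
  {"dx": 0.12,"dy": 0,"dz": 0,"ax": 0,"ay": 0,"az": 0},
])

```text
time_s: 17.4
tool_pos: [608.0, -98.1, 119.7]
eef_rot: [[-0.862, -0.068, 0.502], [-0.059, 0.998, 0.034], [-0.503, -0.0, -0.864]]
contact_force: [3.9, 3.9, 5.2]
opening: 23.8
grasp_force: 24.9
```

play_rows([
  {"dx": 0.06,"dy": 0,"dz": 0,"ax": 0,"ay": 0,"az": 0},
  {"dx": 0.12,"dy": 0,"dz": 0,"ax": 0,"ay": 0,"az": 0},
])

```text
time_s: 17.6
tool_pos: [606.7, -98.1, 119.5]
eef_rot: [[-0.861, -0.068, 0.504], [-0.058, 0.998, 0.034], [-0.505, 0.0, -0.863]]
contact_force: [5.7, 7.1, 9.4]
opening: 24.0
grasp_force: 24.9
```

Run:
```python
from h import *
o=robot.get_obs();O,R=DP(74)
print('deck coords',(R.T@(o['tool_pos']-O)).round(1),'force deck',(R.T@np.array(o['contact_force'])).round(1))
s=optics.grab_frame('scene');np.savez('sf.npz',**s)
a=cv2.resize(s['pixels'][160:300,170:360],(800,590),interpolation=cv2.INTER_CUBIC)
cv2.imwrite('pics/pl1.png',a[:,:,::-1])
```

```text
deck coords [ 48.7 -98.7  24.4] force deck [10.1  6.7  5. ]
```

View pics/pl1.png

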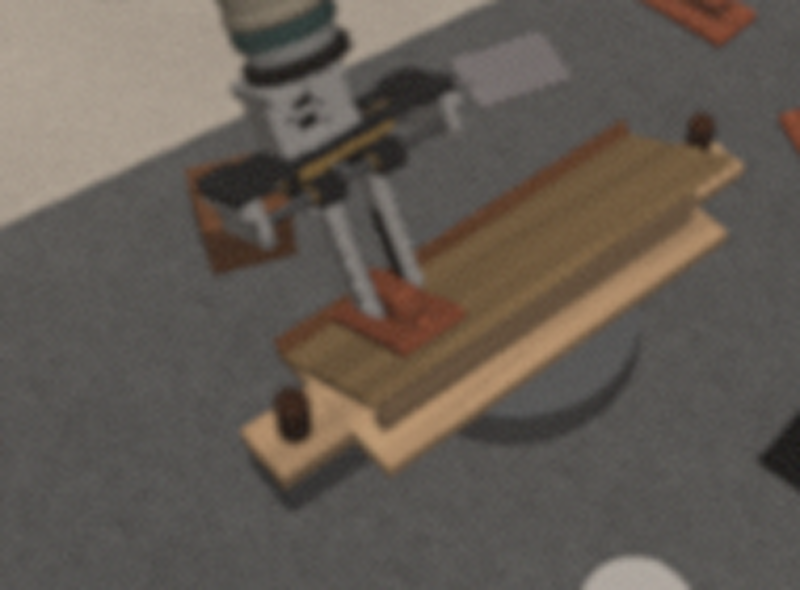

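play_rows([
  {"dx": 0,"dy": 0,"dz": 0,"ax": 0,"ay": 0,"az": 0},
  {"dx": 0,"dy": 0,"dz": 0,"ax": 0,"ay": 0,"az": 0},
  {"dx": 0,"dy": 0,"dz": 0,"ax": 0,"ay": 0,"az": 0},
], gripper=0.55)

```text
time_s: 17.95
tool_pos: [602.7, -97.9, 115.6]
eef_rot: [[-0.865, -0.07, 0.497], [-0.06, 0.998, 0.035], [-0.498, 0.0, -0.867]]
contact_force: [-1.1, -0.0, 0.2]
opening: 41.5
grasp_force: 0.0
```

play_rows([
  {"dx": 0,"dy": 0,"dz": -1.5,"ax": 0,"ay": 0,"az": 0},
  {"dx": 0,"dy": 0,"dz": -3,"ax": 0,"ay": 0,"az": 0},
  {"dx": 0,"dy": 0,"dz": -4,"ax": 0,"ay": 0,"az": 0},
  {"dx": 0,"dy": 0,"dz": -4,"ax": 0,"ay": 0,"az": 0},
  {"dx": 0,"dy": 0,"dz": -4,"ax": 0,"ay": 0,"az": 0},
])

```text
time_s: 18.45
tool_pos: [553.4, -101.6, 202.8]
eef_rot: [[-0.864, -0.069, 0.498], [-0.06, 0.998, 0.034], [-0.499, -0.0, -0.866]]
contact_force: [-0.4, 0.8, 0.5]
opening: 42.2
grasp_force: 0.0
```

```bash
cat >> h.py <<'E'
def deckview(y,fn,h=74.):
    """wrist view: overlay the seated plaque outline at deck y"""
    f=optics.grab_frame('wrist');O,R=DP(h);im=f['pixels'].copy()
    for (hx,hy,z) in [(50,28,10),(32,12,34)]:
        P=np.array([[50+a*hx,y+b*hy,z] for a,b in [(1,1),(1,-1),(-1,-1),(-1,1)]])
        cv2.polylines(im,[proj(f,O+P@R.T).round().astype(np.int32)],True,(0,0,255),1)
    m=orange(f);n,l,st,ce=cv2.connectedComponentsWithStats(m);i=1+np.argmax(st[1:,4])
    r=cv2.minAreaRect(cv2.findContours((l==i).astype(np.uint8),0,2)[0][0]);print('rect',np.round(r[0],1),np.round(r[1],1),round(r[2],1))
    cv2.imwrite(fn,im[:,:,::-1]);np.savez('wf.npz',**f)
E
python3 - <<'E'
from h import *
o=robot.get_obs();O,R=DP(74);print((R.T@(o['tool_pos']-O)).round(1),o['tool_pos'],o['opening'])
deckview(-98.7,'pics/d1.png')
t=optics.grab_frame('top')
for r in plaques(t,300): print(r[0],r[2].round(1),round(r[3],2))
E
```

```text
[ 44.1 -98.5 123.2] [ 553.37064182 -101.63945102  202.76499194] 42.19402223859857
rect [377.2 202.7] [126.  366.2] 88.8
599 [ 853.5 -388.    86.6] 9.07
557 [ 627.7 -103.5  179.9] 0.98
430 [613.6 340.9 166.2] 0.63
449 [ 433.6 -385.2  176.9] 0.64
445 [ 405.9  361.9 -167. ] 0.66
1420 [233.5 707.2 127.7] 31.11
```

View pics/d1.png

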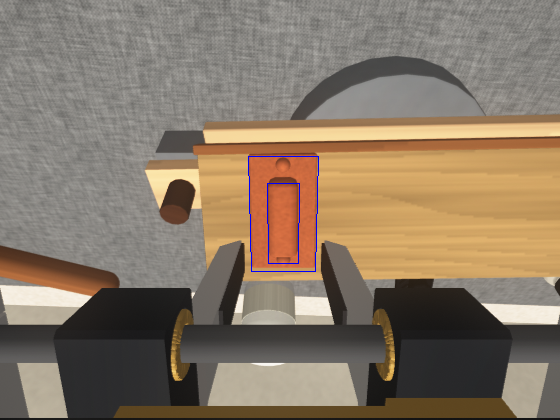

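The overlay matches the plaque: its lower edge is on the lip at row 155 and it lies flat. With the deck height confirmed at 74, I'll plan the remaining plaques.

```bash
cat >> h.py <<'E'
H=74.
def cycle(cur,c,yaw,y):
    R=down(yaw+90 if yaw<90 else yaw-90);z0=np.array([c[0],c[1],24.5])
    mid=(np.array(cur[0])+z0)/2;mid[2]=200
    rows(cur,[('mid',mid,R),('over',z0+[0,0,90],R),('dn',z0,R),('up',z0+[0,0,195],R),
     ('predeck',*dtool(56,y,100,74)),('near',*dtool(56,y,34,74)),('touch',*dtool(56,y,24.7,74)),('slide',*dtool(48.5,y,24.7,74)),('off',*dtool(48.5,y,125,74))])
E
python3 - <<'E'
from h import *
o=robot.get_obs()
cycle((o['tool_pos'],o['eef_rot']),[434,-386],176.9,-33)
E
```

```text
mid d [ 2.43 -5.52 -1.34] a [0.32 4.96 1.15] rows 3.6
over d [ 2.07 -5.82  3.42] a [0. 0. 0.] rows 3.5
dn d [0.  0.  3.6] a [0. 0. 0.] rows 1.8
up d [ 0.   0.  -7.8] a [0. 0. 0.] rows 3.9
predeck d [-4.7  14.32  1.24] a [-0.31 -4.99 -1.16] rows 7.6
near d [-0.   -0.    2.64] a [0. 0. 0.] rows 1.3
touch d [0.   0.   0.37] a [0. 0. 0.] rows 0.2
slide d [ 0.3 -0.  -0. ] a [0. 0. 0.] rows 0.2
off d [ 0.   -0.   -4.01] a [0. 0. 0.] rows 2.0
```

play_rows([
  {"dx": 0.6,"dy": -1.4,"dz": -0.34,"ax": 0.08,"ay": 1.24,"az": 0.29},
  {"dx": 1.2,"dy": -2.8,"dz": -0.67,"ax": 0.16,"ay": 2.48,"az": 0.58},
  {"dx": 1.8,"dy": -4.2,"dz": -1,"ax": 0.24,"ay": 3.72,"az": 0.87},
  {"dx": 2.43,"dy": -5.52,"dz": -1.34,"ax": 0.32,"ay": 4.96,"az": 1.15},
  {"dx": 2.43,"dy": -5.52,"dz": -1.34,"ax": 0.32,"ay": 4.96,"az": 1.15},
], gripper=0.4)

```text
time_s: 19.05
tool_pos: [496.4, -247.9, 199.0]
eef_rot: [[-0.998, 0.055, -0.001], [0.055, 0.998, -0.002], [0.001, -0.002, -1.0]]
contact_force: [-0.4, 0.1, 0.4]
opening: 56.3
grasp_force: 0.0
```

play_rows([
  {"dx": 0.5,"dy": -1.5,"dz": 0.9,"ax": 0,"ay": 0,"az": 0},
  {"dx": 1,"dy": -3,"dz": 1.8,"ax": 0,"ay": 0,"az": 0},
  {"dx": 1.6,"dy": -4.5,"dz": 2.6,"ax": 0,"ay": 0,"az": 0},
  {"dx": 2.07,"dy": -5.82,"dz": 3.42,"ax": 0,"ay": 0,"az": 0},
  {"dx": 2.07,"dy": -5.82,"dz": 3.42,"ax": 0,"ay": 0,"az": 0},
])

```text
time_s: 19.55
tool_pos: [432.0, -387.6, 111.6]
eef_rot: [[-0.998, 0.057, -0.002], [0.057, 0.998, 0.004], [0.002, 0.004, -1.0]]
contact_force: [-0.8, 0.4, 1.1]
opening: 56.5
grasp_force: 0.0
```

Run:
```python
from h import *
o=robot.get_obs();f=optics.grab_frame('wrist')
(x,c),st=wristfit(f,[434,-386],176.9);print(x.round(1),c,st,o['tool_pos'])
z=[x[0],x[1],24.5];rows((o['tool_pos'],o['eef_rot']),[('dn',z,down(x[2]-90 if x[2]>0 else x[2]+90))])
```

```text
[ 435.3 -386.6  176.4] 4.907295655231087 [ 249  153   71  120 8207] [ 431.98549054 -387.56630261  111.63377763]
dn d [-0.14  0.03  3.49] a [ 0.03 -0.02  0.06] rows 1.7
```

play_rows([
  {"dx": -0.1,"dy": 0.03,"dz": 1.2,"ax": 0,"ay": 0,"az": 0},
  {"dx": -0.1,"dy": 0.03,"dz": 2.4,"ax": 0,"ay": 0,"az": 0},
  {"dx": -0.1,"dy": 0.03,"dz": 3.3,"ax": 0,"ay": 0,"az": 0},
  {"dx": -0.1,"dy": 0.03,"dz": 3.58,"ax": 0,"ay": 0,"az": 0},
  {"dx": -0.1,"dy": 0.03,"dz": 3.58,"ax": 0,"ay": 0,"az": 0},
])

```text
time_s: 20.1
tool_pos: [437.9, -384.3, 26.2]
eef_rot: [[-0.999, 0.053, 0.002], [0.053, 0.999, 0.001], [-0.002, 0.001, -1.0]]
contact_force: [0.3, -0.5, 0.9]
opening: 56.1
grasp_force: 0.0
```

play_rows([
  {"dx": 0,"dy": 0,"dz": 0,"ax": 0,"ay": 0,"az": 0},
  {"dx": 0,"dy": 0,"dz": 0,"ax": 0,"ay": 0,"az": 0},
  {"dx": 0,"dy": 0,"dz": 0,"ax": 0,"ay": 0,"az": 0},
  {"dx": 0,"dy": 0,"dz": 0,"ax": 0,"ay": 0,"az": 0},
  {"dx": 0,"dy": 0,"dz": 0,"ax": 0,"ay": 0,"az": 0},
], gripper=1, force=25)

```text
time_s: 20.6
tool_pos: [438.0, -386.6, 27.6]
eef_rot: [[-0.999, 0.054, 0.004], [0.054, 0.999, -0.002], [-0.004, -0.002, -1.0]]
contact_force: [0.3, -0.3, 3.0]
opening: 23.4
grasp_force: 25.0
```

play_rows([
  {"dx": 0,"dy": 0,"dz": -1.2,"ax": 0,"ay": 0,"az": 0},
  {"dx": 0,"dy": 0,"dz": -2.9,"ax": 0,"ay": 0,"az": 0},
  {"dx": 0,"dy": 0,"dz": -4.7,"ax": 0,"ay": 0,"az": 0},
  {"dx": 0,"dy": 0,"dz": -6.4,"ax": 0,"ay": 0,"az": 0},
  {"dx": 0,"dy": 0,"dz": -7.8,"ax": 0,"ay": 0,"az": 0},
])

```text
time_s: 21.1
tool_pos: [436.9, -385.8, 224.1]
eef_rot: [[-0.999, 0.054, 0.004], [0.054, 0.999, -0.002], [-0.004, -0.002, -1.0]]
contact_force: [0.5, -1.5, -3.1]
opening: 24.0
grasp_force: 25.0
```

play_rows([
  {"dx": -0.5,"dy": 1.5,"dz": 0.1,"ax": 0,"ay": 0,"az": 0},
  {"dx": -1,"dy": 3,"dz": 0.2,"ax": 0,"ay": 0,"az": 0},
  {"dx": -1.5,"dy": 4.5,"dz": 0.3,"ax": 0,"ay": 0,"az": 0},
  {"dx": -2,"dy": 6,"dz": 0.4,"ax": 0,"ay": 0,"az": 0},
  {"dx": -2.35,"dy": 7.16,"dz": 0.5,"ax": 0,"ay": 0,"az": 0},
])

```text
time_s: 21.6
tool_pos: [505.4, -207.8, 208.8]
eef_rot: [[-0.999, 0.053, 0.002], [0.053, 0.999, 0.0], [-0.002, 0.001, -1.0]]
contact_force: [1.0, -0.4, -2.9]
opening: 23.9
grasp_force: 25.0
```

play_rows([
  {"dx": -0.5,"dy": 1.45,"dz": 0.1,"ax": -0.06,"ay": -1,"az": -0.23},
  {"dx": -1,"dy": 2.9,"dz": 0.2,"ax": -0.12,"ay": -2,"az": -0.46},
  {"dx": -1.5,"dy": 4.35,"dz": 0.4,"ax": -0.18,"ay": -3,"az": -0.69},
  {"dx": -2,"dy": 5.8,"dz": 0.6,"ax": -0.24,"ay": -4,"az": -0.93},
  {"dx": -2.35,"dy": 7.16,"dz": 0.74,"ax": -0.31,"ay": -4.99,"az": -1.16},
])

```text
time_s: 22.1
tool_pos: [573.1, -33.1, 190.5]
eef_rot: [[-0.861, -0.071, 0.503], [-0.062, 0.997, 0.035], [-0.504, -0.001, -0.863]]
contact_force: [2.0, 0.6, -2.8]
opening: 23.7
grasp_force: 25.0
```

play_rows([
  {"dx": 0,"dy": 0,"dz": 0,"ax": 0,"ay": 0,"az": 0},
  {"dx": 0,"dy": 0,"dz": 0,"ax": 0,"ay": 0,"az": 0},
])

```text
time_s: 22.3
tool_pos: [572.2, -33.8, 189.8]
eef_rot: [[-0.864, -0.072, 0.499], [-0.062, 0.997, 0.035], [-0.5, -0.001, -0.866]]
contact_force: [0.8, -0.4, -1.7]
opening: 23.9
grasp_force: 25.0
```

Run:
```python
from h import *
o=robot.get_obs();O,R=DP(74);print((R.T@(o['tool_pos']-O)).round(1),o['opening'],o['grasp_force'])
rows((o['tool_pos'],o['eef_rot']),[('fix',*dtool(56,-33,100,74))])
```

```text
[ 58.1 -32.1 100.2] 23.860634306439152 24.996737837791443
fix d [ 0.08 -0.04  0.01] a [ 0.   -0.    0.02] rows 0.0
```

play_rows([
  {"dx": 0.05,"dy": -0.04,"dz": 1,"ax": 0,"ay": 0,"az": 0},
  {"dx": 0.05,"dy": -0.04,"dz": 2,"ax": 0,"ay": 0,"az": 0},
  {"dx": 0.05,"dy": -0.04,"dz": 2.6,"ax": 0,"ay": 0,"az": 0},
  {"dx": 0.05,"dy": -0.04,"dz": 2.8,"ax": 0,"ay": 0,"az": 0},
  {"dx": 0.05,"dy": -0.04,"dz": 2.92,"ax": 0,"ay": 0,"az": 0},
])

```text
time_s: 22.8
tool_pos: [609.8, -34.7, 127.6]
eef_rot: [[-0.863, -0.07, 0.501], [-0.062, 0.998, 0.033], [-0.502, -0.003, -0.865]]
contact_force: [-19.6, -4.9, 21.1]
opening: 23.7
grasp_force: 25.1
```

play_rows([
  {"dx": 0,"dy": 0,"dz": 0,"ax": 0,"ay": 0,"az": 0},
  {"dx": 0.06,"dy": 0,"dz": 0.03,"ax": 0,"ay": 0,"az": 0},
  {"dx": 0.12,"dy": 0,"dz": 0.03,"ax": 0,"ay": 0,"az": 0},
  {"dx": 0.18,"dy": 0,"dz": 0.03,"ax": 0,"ay": 0,"az": 0},
])

```text
time_s: 23.2
tool_pos: [608.2, -34.6, 126.9]
eef_rot: [[-0.86, -0.069, 0.506], [-0.061, 0.998, 0.032], [-0.507, -0.003, -0.862]]
contact_force: [1.2, -0.6, 5.4]
opening: 24.0
grasp_force: 25.0
```

```bash
cat > st.py <<'E'
from h import *
o=robot.get_obs();O,R=DP(74);print((R.T@(o['tool_pos']-O)).round(1),'F',(R.T@np.array(o['contact_force'])).round(1),o['opening'],o['time_s'])
E
python3 st.py
```

```text
[ 57.6 -35.5  27.8] F [ 3.7 -0.7  4.1] 24.000544524462054 23.2
```

play_rows([
  {"dx": 0.06,"dy": 0,"dz": 0,"ax": 0,"ay": 0,"az": 0},
  {"dx": 0.12,"dy": 0,"dz": 0,"ax": 0,"ay": 0,"az": 0},
])

```text
time_s: 23.4
tool_pos: [605.7, -34.7, 125.5]
eef_rot: [[-0.859, -0.069, 0.507], [-0.061, 0.998, 0.032], [-0.508, -0.003, -0.862]]
contact_force: [-0.5, -0.5, 6.9]
opening: 23.9
grasp_force: 25.0
```

play_rows([
  {"dx": 0.06,"dy": 0,"dz": 0,"ax": 0,"ay": 0,"az": 0},
  {"dx": 0.12,"dy": 0,"dz": 0,"ax": 0,"ay": 0,"az": 0},
])

```text
time_s: 23.6
tool_pos: [603.2, -34.9, 124.0]
eef_rot: [[-0.859, -0.069, 0.507], [-0.061, 0.998, 0.032], [-0.508, -0.003, -0.862]]
contact_force: [-0.4, -0.4, 6.6]
opening: 23.7
grasp_force: 25.0
```

```bash
python3 st.py
```

```text
[ 51.8 -35.4  27.8] F [ 2.9 -0.3  5.9] 23.744720991124275 23.6
```

play_rows([
  {"dx": 0.06,"dy": 0,"dz": 0,"ax": 0,"ay": 0,"az": 0},
  {"dx": 0.12,"dy": 0,"dz": 0,"ax": 0,"ay": 0,"az": 0},
])

```text
time_s: 23.8
tool_pos: [602.1, -35.0, 123.6]
eef_rot: [[-0.858, -0.068, 0.509], [-0.06, 0.998, 0.032], [-0.51, -0.003, -0.86]]
contact_force: [5.3, 4.1, 6.9]
opening: 23.6
grasp_force: 25.0
```

play_rows([
  {"dx": 0.06,"dy": 0,"dz": 0,"ax": 0,"ay": 0,"az": 0},
  {"dx": 0.1,"dy": 0,"dz": 0,"ax": 0,"ay": 0,"az": 0},
])

```text
time_s: 24.0
tool_pos: [601.7, -35.1, 123.8]
eef_rot: [[-0.856, -0.067, 0.512], [-0.059, 0.998, 0.032], [-0.513, -0.003, -0.858]]
contact_force: [7.7, 5.5, 8.3]
opening: 24.0
grasp_force: 25.0
```

```bash
python3 st.py
```

```text
[ 50.4 -35.5  28.4] F [11.2  5.   3.1] 24.00299007523218 24.0
```

play_rows([
  {"dx": -0.06,"dy": 0,"dz": 0,"ax": 0,"ay": 0,"az": 0},
  {"dx": -0.06,"dy": 0,"dz": 0,"ax": 0,"ay": 0,"az": 0},
  {"dx": -0.06,"dy": 0,"dz": 0,"ax": 0,"ay": 0,"az": 0},
], gripper=0.55)

```text
time_s: 24.3
tool_pos: [596.5, -34.0, 118.6]
eef_rot: [[-0.863, -0.071, 0.5], [-0.062, 0.998, 0.034], [-0.501, -0.001, -0.866]]
contact_force: [0.6, -0.6, -0.1]
opening: 41.6
grasp_force: 0.0
```

play_rows([
  {"dx": 0,"dy": 0,"dz": -1.5,"ax": 0,"ay": 0,"az": 0},
  {"dx": 0,"dy": 0,"dz": -3,"ax": 0,"ay": 0,"az": 0},
  {"dx": 0,"dy": 0,"dz": -4,"ax": 0,"ay": 0,"az": 0},
  {"dx": 0,"dy": 0,"dz": -4,"ax": 0,"ay": 0,"az": 0},
  {"dx": 0,"dy": 0,"dz": -4,"ax": 0,"ay": 0,"az": 0},
])

```text
time_s: 24.8
tool_pos: [546.8, -37.7, 205.3]
eef_rot: [[-0.863, -0.07, 0.501], [-0.061, 0.998, 0.034], [-0.502, -0.001, -0.865]]
contact_force: [0.6, -0.9, -0.7]
opening: 41.9
grasp_force: 0.0
```

```bash
python3 st.py
python3 - <<'E'
from h import *
deckview(-35.4,'pics/d2.png')
t=optics.grab_frame('top')
P=[r for r in plaques(t,300)]
for r in P: print(r[0],r[2].round(1),round(r[3],2))
o=robot.get_obs();cycle((o['tool_pos'],o['eef_rot']),[407,363],13,29)
E
```

```text
[ 43.6 -34.3 126.5] F [ 0.1 -1.  -0.9] 41.88759745555985 24.8
rect [328.3 201.9] [125.4 424.2] 88.7
612 [ 832.8 -444.6   88. ] 13.71
530 [ 626.7 -104.1 -177. ] 0.69
430 [613.6 340.9 166.2] 0.63
493 [ 621.7  -36.  -177.3] 0.31
445 [ 405.9  361.9 -167. ] 0.66
1420 [248.8 712.7 112.4] 31.47
mid d [ 2.    8.18 -0.98] a [-0.39  4.99 -1.46] rows 4.2
over d [0.92 8.43 3.42] a [0. 0. 0.] rows 4.6
dn d [0.  0.  3.6] a [0. 0. 0.] rows 1.8
up d [ 0.   0.  -7.8] a [0. 0. 0.] rows 3.9
predeck d [ -3.19 -14.53   1.24] a [ 0.39 -4.99  1.47] rows 7.5
near d [-0.   -0.    2.64] a [0. 0. 0.] rows 1.3
touch d [0.   0.   0.37] a [0. 0. 0.] rows 0.2
slide d [ 0.3  0.  -0. ] a [0. 0. 0.] rows 0.2
off d [ 0.    0.   -4.01] a [0. 0. 0.] rows 2.0
```

View pics/d2.png

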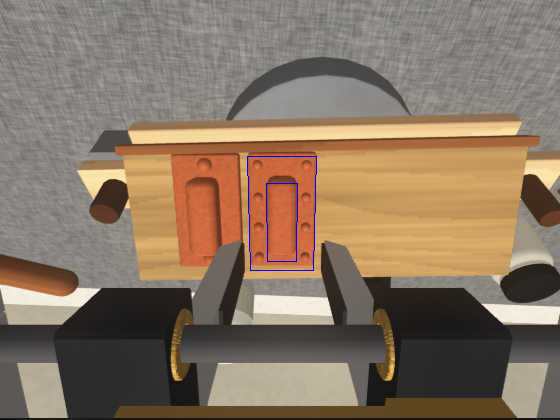

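Both plaques sit with their lower edge on the lip (about row 153). On to the left pair.

play_rows([
  {"dx": 0.4,"dy": 1.64,"dz": -0.2,"ax": -0.08,"ay": 1,"az": -0.3},
  {"dx": 0.8,"dy": 3.27,"dz": -0.4,"ax": -0.16,"ay": 2,"az": -0.6},
  {"dx": 1.2,"dy": 4.9,"dz": -0.6,"ax": -0.24,"ay": 3,"az": -0.9},
  {"dx": 1.6,"dy": 6.55,"dz": -0.8,"ax": -0.32,"ay": 4,"az": -1.2},
  {"dx": 2,"dy": 8.18,"dz": -0.98,"ax": -0.39,"ay": 4.99,"az": -1.46},
], gripper=0.4)

```text
time_s: 25.4
tool_pos: [476.8, 164.3, 200.3]
eef_rot: [[-0.974, -0.227, -0.003], [-0.227, 0.974, -0.003], [0.003, -0.002, -1.0]]
contact_force: [0.4, 0.2, 0.3]
opening: 56.2
grasp_force: 0.0
```

play_rows([
  {"dx": 0.2,"dy": 1.7,"dz": 0.5,"ax": 0,"ay": 0,"az": 0},
  {"dx": 0.4,"dy": 3.5,"dz": 1.2,"ax": 0,"ay": 0,"az": 0},
  {"dx": 0.6,"dy": 5.2,"dz": 2,"ax": 0,"ay": 0,"az": 0},
  {"dx": 0.8,"dy": 6.9,"dz": 2.8,"ax": 0,"ay": 0,"az": 0},
  {"dx": 0.92,"dy": 8.43,"dz": 3.42,"ax": 0,"ay": 0,"az": 0},
])

```text
time_s: 25.9
tool_pos: [405.7, 364.1, 112.1]
eef_rot: [[-0.974, -0.226, -0.001], [-0.226, 0.974, -0.004], [0.002, -0.003, -1.0]]
contact_force: [0.5, -0.1, 0.9]
opening: 56.4
grasp_force: 0.0
```

play_rows([
  {"dx": 0,"dy": 0,"dz": 0,"ax": 0,"ay": 0,"az": 0},
  {"dx": 0,"dy": 0,"dz": 0,"ax": 0,"ay": 0,"az": 0},
])

```text
time_s: 26.1
tool_pos: [406.8, 362.7, 113.4]
eef_rot: [[-0.974, -0.227, -0.0], [-0.227, 0.974, -0.004], [0.001, -0.004, -1.0]]
contact_force: [-0.7, 0.7, 0.7]
opening: 56.7
grasp_force: 0.0
```

Run:
```python
from h import *
o=robot.get_obs();f=optics.grab_frame('wrist')
(x,c),st=wristfit(f,[407,363],13.);print(x.round(1),c,st,o['tool_pos'])
z=np.array([x[0],x[1],24.5]);R=down(x[2]+90)
rows((o['tool_pos'],o['eef_rot']),[('dn',z,R),('up',z+[0,0,195],R),('pre',*dtool(56,29,100,74))])
```

```text
[407.9 359.6  12.3] 5.468421728432585 [ 245  149   72  121 8161] [406.84829432 362.7106565  113.41052861]
dn d [-0.02 -0.12  3.56] a [-0.04 -0.01  0.14] rows 1.8
up d [ 0.   0.  -7.8] a [0. 0. 0.] rows 3.9
pre d [ -3.36 -14.34   1.24] a [ 0.36 -4.99  1.35] rows 7.4
```

play_rows([
  {"dx": -0.02,"dy": -0.12,"dz": 1.2,"ax": -0.04,"ay": 0,"az": 0.14},
  {"dx": -0.02,"dy": -0.12,"dz": 2.4,"ax": -0.04,"ay": 0,"az": 0.14},
  {"dx": -0.02,"dy": -0.12,"dz": 3.2,"ax": -0.04,"ay": 0,"az": 0.14},
  {"dx": -0.02,"dy": -0.12,"dz": 3.56,"ax": -0.04,"ay": 0,"az": 0.14},
  {"dx": -0.02,"dy": -0.12,"dz": 3.56,"ax": -0.04,"ay": 0,"az": 0.14},
])

```text
time_s: 26.65
tool_pos: [409.4, 358.2, 25.9]
eef_rot: [[-0.978, -0.209, 0.0], [-0.209, 0.978, 0.001], [-0.001, 0.001, -1.0]]
contact_force: [-0.1, 0.3, 1.2]
opening: 56.6
grasp_force: 0.0
```

play_rows([
  {"dx": 0,"dy": 0,"dz": 0,"ax": 0,"ay": 0,"az": 0},
  {"dx": 0,"dy": 0,"dz": 0,"ax": 0,"ay": 0,"az": 0},
  {"dx": 0,"dy": 0,"dz": 0,"ax": 0,"ay": 0,"az": 0},
  {"dx": 0,"dy": 0,"dz": 0,"ax": 0,"ay": 0,"az": 0},
  {"dx": 0,"dy": 0,"dz": 0,"ax": 0,"ay": 0,"az": 0},
], gripper=1, force=25)

```text
time_s: 27.15
tool_pos: [409.5, 360.0, 27.2]
eef_rot: [[-0.978, -0.211, 0.003], [-0.211, 0.978, 0.004], [-0.004, 0.003, -1.0]]
contact_force: [-1.4, 0.8, 2.4]
opening: 23.5
grasp_force: 25.0
```

play_rows([
  {"dx": 0,"dy": 0,"dz": -1.2,"ax": 0,"ay": 0,"az": 0},
  {"dx": 0,"dy": 0,"dz": -2.9,"ax": 0,"ay": 0,"az": 0},
  {"dx": 0,"dy": 0,"dz": -4.7,"ax": 0,"ay": 0,"az": 0},
  {"dx": 0,"dy": 0,"dz": -6.4,"ax": 0,"ay": 0,"az": 0},
  {"dx": 0,"dy": 0,"dz": -7.8,"ax": 0,"ay": 0,"az": 0},
])

```text
time_s: 27.65
tool_pos: [408.8, 359.2, 223.9]
eef_rot: [[-0.978, -0.211, 0.003], [-0.211, 0.978, 0.004], [-0.004, 0.003, -1.0]]
contact_force: [0.3, 0.3, -1.7]
opening: 23.7
grasp_force: 25.0
```

play_rows([
  {"dx": -0.35,"dy": -1.5,"dz": 0.1,"ax": 0,"ay": 0,"az": 0},
  {"dx": -0.7,"dy": -3,"dz": 0.2,"ax": 0,"ay": 0,"az": 0},
  {"dx": -1.05,"dy": -4.5,"dz": 0.3,"ax": 0,"ay": 0,"az": 0},
  {"dx": -1.4,"dy": -6,"dz": 0.4,"ax": 0,"ay": 0,"az": 0},
  {"dx": -1.68,"dy": -7.17,"dz": 0.5,"ax": 0,"ay": 0,"az": 0},
])

```text
time_s: 28.15
tool_pos: [487.9, 190.8, 208.4]
eef_rot: [[-0.978, -0.21, 0.001], [-0.21, 0.978, 0.002], [-0.002, 0.002, -1.0]]
contact_force: [0.4, 0.1, -1.7]
opening: 23.9
grasp_force: 25.0
```

play_rows([
  {"dx": -0.35,"dy": -1.45,"dz": 0.1,"ax": 0.07,"ay": -1,"az": 0.27},
  {"dx": -0.7,"dy": -2.9,"dz": 0.2,"ax": 0.14,"ay": -2,"az": 0.54},
  {"dx": -1.05,"dy": -4.35,"dz": 0.4,"ax": 0.21,"ay": -3,"az": 0.81},
  {"dx": -1.4,"dy": -5.8,"dz": 0.6,"ax": 0.28,"ay": -4,"az": 1.08},
  {"dx": -1.68,"dy": -7.17,"dz": 0.74,"ax": 0.36,"ay": -4.99,"az": 1.35},
])

```text
time_s: 28.65
tool_pos: [566.0, 25.1, 189.8]
eef_rot: [[-0.862, -0.066, 0.503], [-0.056, 0.998, 0.035], [-0.504, 0.002, -0.863]]
contact_force: [1.0, 1.9, -1.9]
opening: 23.7
grasp_force: 25.0
```

play_rows([
  {"dx": 0,"dy": 0,"dz": 0,"ax": 0,"ay": 0,"az": 0},
  {"dx": 0,"dy": 0,"dz": 0,"ax": 0,"ay": 0,"az": 0},
  {"dx": 0,"dy": 0,"dz": 0,"ax": 0,"ay": 0,"az": 0},
])

```text
time_s: 28.95
tool_pos: [566.9, 27.0, 190.4]
eef_rot: [[-0.863, -0.068, 0.5], [-0.058, 0.998, 0.037], [-0.502, 0.003, -0.865]]
contact_force: [0.9, 0.6, -1.2]
opening: 23.5
grasp_force: 25.0
```

```bash
python3 st.py
python3 - <<'E'
from h import *
o=robot.get_obs();rows((o['tool_pos'],o['eef_rot']),[('fix',*dtool(56,29,100,74))])
E
```

```text
[ 57.4  28.9 101.3] F [ 0.2  0.6 -1.5] 23.549419852428837 28.95
fix d [0.06 0.01 0.05] a [ 0.02  0.02 -0.03] rows 0.0
```

play_rows([
  {"dx": 0.06,"dy": 0,"dz": 1,"ax": 0,"ay": 0,"az": 0},
  {"dx": 0.06,"dy": 0,"dz": 2,"ax": 0,"ay": 0,"az": 0},
  {"dx": 0.06,"dy": 0,"dz": 2.6,"ax": 0,"ay": 0,"az": 0},
  {"dx": 0.06,"dy": 0,"dz": 2.8,"ax": 0,"ay": 0,"az": 0},
  {"dx": 0.06,"dy": 0,"dz": 2.9,"ax": 0,"ay": 0,"az": 0},
])

```text
time_s: 29.45
tool_pos: [601.7, 30.3, 126.4]
eef_rot: [[-0.864, -0.07, 0.499], [-0.059, 0.998, 0.038], [-0.501, 0.003, -0.866]]
contact_force: [-11.0, -1.4, 10.6]
opening: 24.0
grasp_force: 25.0
```

play_rows([
  {"dx": 0,"dy": 0,"dz": 0.04,"ax": 0,"ay": 0,"az": 0},
  {"dx": 0,"dy": 0,"dz": 0.08,"ax": 0,"ay": 0,"az": 0},
  {"dx": 0.06,"dy": 0,"dz": 0.08,"ax": 0,"ay": 0,"az": 0},
  {"dx": 0.12,"dy": 0,"dz": 0.08,"ax": 0,"ay": 0,"az": 0},
])

```text
time_s: 29.85
tool_pos: [601.7, 29.5, 126.2]
eef_rot: [[-0.86, -0.068, 0.505], [-0.057, 0.998, 0.037], [-0.506, 0.003, -0.862]]
contact_force: [-2.6, 1.8, 6.8]
opening: 23.6
grasp_force: 25.0
```

play_rows([
  {"dx": 0.06,"dy": 0,"dz": 0,"ax": 0,"ay": 0,"az": 0},
  {"dx": 0.12,"dy": 0,"dz": 0,"ax": 0,"ay": 0,"az": 0},
])

```text
time_s: 30.05
tool_pos: [600.4, 28.7, 125.5]
eef_rot: [[-0.859, -0.067, 0.508], [-0.057, 0.998, 0.036], [-0.509, 0.002, -0.861]]
contact_force: [-0.3, 0.9, 6.8]
opening: 23.9
grasp_force: 25.0
```

```bash
python3 st.py
```

```text
[54.  28.3 28.3] F [3.2 0.9 6. ] 23.8595913002156 30.05
```

play_rows([
  {"dx": 0.06,"dy": 0,"dz": 0,"ax": 0,"ay": 0,"az": 0},
  {"dx": 0.12,"dy": 0,"dz": 0,"ax": 0,"ay": 0,"az": 0},
])

```text
time_s: 30.25
tool_pos: [598.4, 28.1, 124.3]
eef_rot: [[-0.858, -0.067, 0.509], [-0.057, 0.998, 0.035], [-0.51, 0.001, -0.86]]
contact_force: [-0.8, -0.5, 6.8]
opening: 23.6
grasp_force: 25.0
```

play_rows([
  {"dx": 0.06,"dy": 0,"dz": 0,"ax": 0,"ay": 0,"az": 0},
  {"dx": 0.08,"dy": 0,"dz": 0,"ax": 0,"ay": 0,"az": 0},
])

```text
time_s: 30.45
tool_pos: [596.6, 27.9, 123.3]
eef_rot: [[-0.858, -0.067, 0.509], [-0.057, 0.998, 0.035], [-0.51, 0.001, -0.86]]
contact_force: [0.2, 0.1, 6.5]
opening: 23.6
grasp_force: 25.0
```

```bash
python3 st.py
```

```text
[49.6 27.7 28.3] F [3.5 0.1 5.5] 23.60407697578866 30.45
```

play_rows([
  {"dx": 0.06,"dy": 0,"dz": 0,"ax": 0,"ay": 0,"az": 0},
  {"dx": 0.1,"dy": 0,"dz": 0,"ax": 0,"ay": 0,"az": 0},
])

```text
time_s: 30.65
tool_pos: [595.2, 27.7, 122.5]
eef_rot: [[-0.858, -0.067, 0.51], [-0.057, 0.998, 0.034], [-0.511, 0.001, -0.86]]
contact_force: [2.3, 0.8, 7.3]
opening: 23.8
grasp_force: 25.0
```

play_rows([
  {"dx": 0.04,"dy": 0,"dz": 0,"ax": 0,"ay": 0,"az": 0},
  {"dx": 0.08,"dy": 0,"dz": 0,"ax": 0,"ay": 0,"az": 0},
])

```text
time_s: 30.85
tool_pos: [594.9, 27.6, 122.7]
eef_rot: [[-0.856, -0.066, 0.513], [-0.056, 0.998, 0.034], [-0.514, 0.0, -0.858]]
contact_force: [3.7, 3.1, 8.0]
opening: 23.9
grasp_force: 25.0
```

```bash
python3 st.py
```

```text
[47.8 27.6 28.6] F [7.3 2.8 5. ] 23.886112905122754 30.85
```

play_rows([
  {"dx": 0,"dy": 0,"dz": 0,"ax": 0,"ay": 0,"az": 0},
  {"dx": 0,"dy": 0,"dz": 0,"ax": 0,"ay": 0,"az": 0},
  {"dx": 0,"dy": 0,"dz": 0,"ax": 0,"ay": 0,"az": 0},
], gripper=0.55)

```text
time_s: 31.15
tool_pos: [588.8, 28.3, 116.9]
eef_rot: [[-0.863, -0.068, 0.5], [-0.057, 0.998, 0.036], [-0.501, 0.003, -0.865]]
contact_force: [-0.4, 0.7, -0.2]
opening: 41.7
grasp_force: 0.0
```

play_rows([
  {"dx": 0,"dy": 0,"dz": -1.5,"ax": 0,"ay": 0,"az": 0},
  {"dx": 0,"dy": 0,"dz": -3,"ax": 0,"ay": 0,"az": 0},
  {"dx": 0,"dy": 0,"dz": -4,"ax": 0,"ay": 0,"az": 0},
  {"dx": 0,"dy": 0,"dz": -4,"ax": 0,"ay": 0,"az": 0},
  {"dx": 0,"dy": 0,"dz": -4,"ax": 0,"ay": 0,"az": 0},
])

```text
time_s: 31.65
tool_pos: [538.9, 24.5, 203.3]
eef_rot: [[-0.863, -0.067, 0.501], [-0.057, 0.998, 0.036], [-0.502, 0.003, -0.865]]
contact_force: [0.8, -0.0, 0.1]
opening: 42.4
grasp_force: 0.0
```

```bash
python3 st.py
python3 - <<'E'
from h import *
t=optics.grab_frame('top');deckview(27.7,'pics/d3.png')
P=[r for r in plaques(t,300)]
for r in P: print(r[0],r[2].round(1),round(r[3],2))
o=robot.get_obs();cycle((o['tool_pos'],o['eef_rot']),[614.5,341],166.2,91)
E
```

```text
[ 39.6  28.3 126.5] F [ 0.7 -0.1 -0.3] 42.3810572430636 31.65
rect [248.  208.2] [125.6 422.1] 89.0
599 [ 832.1 -448.    88.2] 13.89
1051 [623.5 -71.9  94.1] 19.68
430 [613.6 340.9 166.2] 0.63
493 [ 615.7   31.  -173.6] 0.32
1423 [241.  718.8 112.3] 31.6
mid d [-1.64  6.21  1.05] a [0.8  4.95 2.87] rows 4.0
over d [0.04 6.51 3.42] a [0. 0. 0.] rows 3.7
dn d [0.  0.  3.6] a [0. 0. 0.] rows 1.8
up d [ 0.   0.  -7.8] a [0. 0. 0.] rows 3.9
predeck d [ -0.36 -10.29   1.24] a [-0.78 -4.96 -2.9 ] rows 5.2
near d [ 0.   -0.    2.64] a [0. 0. 0.] rows 1.3
touch d [-0.   -0.    0.37] a [0. 0. 0.] rows 0.2
slide d [ 0.3  0.  -0. ] a [0. 0. 0.] rows 0.2
off d [ 0.   -0.   -4.01] a [0. 0. 0.] rows 2.0
```

play_rows([
  {"dx": -0.33,"dy": 1.24,"dz": 0.1,"ax": 0.16,"ay": 1,"az": 0.57},
  {"dx": -0.66,"dy": 2.48,"dz": 0.3,"ax": 0.32,"ay": 2,"az": 1.14},
  {"dx": -1,"dy": 3.72,"dz": 0.55,"ax": 0.48,"ay": 3,"az": 1.71},
  {"dx": -1.3,"dy": 4.96,"dz": 0.8,"ax": 0.64,"ay": 4,"az": 2.3},
  {"dx": -1.64,"dy": 6.21,"dz": 1.05,"ax": 0.8,"ay": 4.95,"az": 2.87},
], gripper=0.4)

```text
time_s: 32.25
tool_pos: [577.6, 184.9, 199.9]
eef_rot: [[-0.971, 0.24, -0.004], [0.24, 0.971, -0.001], [0.003, -0.002, -1.0]]
contact_force: [0.8, -0.7, 0.3]
opening: 56.6
grasp_force: 0.0
```

play_rows([
  {"dx": 0,"dy": 1.5,"dz": 0.2,"ax": 0,"ay": 0,"az": 0},
  {"dx": 0,"dy": 3,"dz": 0.8,"ax": 0,"ay": 0,"az": 0},
  {"dx": 0,"dy": 4.5,"dz": 1.8,"ax": 0,"ay": 0,"az": 0},
  {"dx": 0.04,"dy": 6,"dz": 2.8,"ax": 0,"ay": 0,"az": 0},
  {"dx": 0.04,"dy": 6.51,"dz": 3.42,"ax": 0,"ay": 0,"az": 0},
])

```text
time_s: 32.75
tool_pos: [614.2, 344.1, 110.8]
eef_rot: [[-0.972, 0.236, -0.003], [0.236, 0.972, -0.001], [0.003, -0.002, -1.0]]
contact_force: [-0.7, -0.9, -0.5]
opening: 56.5
grasp_force: 0.0
```

play_rows([
  {"dx": 0,"dy": 0,"dz": 0,"ax": 0,"ay": 0,"az": 0},
  {"dx": 0,"dy": 0,"dz": 0,"ax": 0,"ay": 0,"az": 0},
])

```text
time_s: 32.95
tool_pos: [614.9, 339.9, 115.1]
eef_rot: [[-0.971, 0.238, 0.0], [0.238, 0.971, -0.002], [-0.001, -0.002, -1.0]]
contact_force: [0.3, -0.4, 0.6]
opening: 56.7
grasp_force: 0.0
```

Run:
```python
from h import *
o=robot.get_obs();f=optics.grab_frame('wrist')
(x,c),st=wristfit(f,[614.5,341],166.2);print(x.round(1),c,st,o['tool_pos'])
z=np.array([x[0],x[1],24.5]);R=down(x[2]-90)
rows((o['tool_pos'],o['eef_rot']),[('dn',z,R),('up',z+[0,0,195],R),('pre',*dtool(56,91,100,74))])
```

```text
[614.3 339.3 164. ] 4.873395128314998 [ 247  147   73  121 8100] [614.89890491 339.9454451  115.10051421]
dn d [ 0.02 -0.02  3.62] a [-0.02  0.01  0.37] rows 1.8
up d [ 0.   0.  -7.8] a [0. 0. 0.] rows 3.9
pre d [ -0.75 -10.2    1.24] a [-0.87 -4.95 -3.26] rows 5.2
```

play_rows([
  {"dx": 0.02,"dy": -0.02,"dz": 1.2,"ax": 0,"ay": 0,"az": 0.3},
  {"dx": 0.02,"dy": -0.02,"dz": 2.4,"ax": 0,"ay": 0,"az": 0.3},
  {"dx": 0.02,"dy": -0.02,"dz": 3.2,"ax": 0,"ay": 0,"az": 0.3},
  {"dx": 0.02,"dy": -0.02,"dz": 3.6,"ax": 0,"ay": 0,"az": 0.3},
  {"dx": 0.02,"dy": -0.02,"dz": 3.6,"ax": 0,"ay": 0,"az": 0.3},
])

```text
time_s: 33.5
tool_pos: [614.7, 339.2, 26.3]
eef_rot: [[-0.963, 0.27, 0.002], [0.27, 0.963, -0.001], [-0.002, -0.0, -1.0]]
contact_force: [-0.6, -0.0, -0.2]
opening: 56.2
grasp_force: 0.0
```

play_rows([
  {"dx": 0,"dy": 0,"dz": 0,"ax": 0,"ay": 0,"az": 0},
  {"dx": 0,"dy": 0,"dz": 0,"ax": 0,"ay": 0,"az": 0},
  {"dx": 0,"dy": 0,"dz": 0,"ax": 0,"ay": 0,"az": 0},
  {"dx": 0,"dy": 0,"dz": 0,"ax": 0,"ay": 0,"az": 0},
  {"dx": 0,"dy": 0,"dz": 0,"ax": 0,"ay": 0,"az": 0},
], gripper=1, force=25)

```text
time_s: 34.0
tool_pos: [615.1, 340.5, 27.0]
eef_rot: [[-0.963, 0.269, 0.003], [0.269, 0.963, -0.0], [-0.003, 0.0, -1.0]]
contact_force: [0.1, -0.8, 2.0]
opening: 23.6
grasp_force: 25.0
```

play_rows([
  {"dx": 0,"dy": 0,"dz": -1.2,"ax": 0,"ay": 0,"az": 0},
  {"dx": 0,"dy": 0,"dz": -2.9,"ax": 0,"ay": 0,"az": 0},
  {"dx": 0,"dy": 0,"dz": -4.7,"ax": 0,"ay": 0,"az": 0},
  {"dx": 0,"dy": 0,"dz": -6.4,"ax": 0,"ay": 0,"az": 0},
  {"dx": 0,"dy": 0,"dz": -7.8,"ax": 0,"ay": 0,"az": 0},
])

```text
time_s: 34.5
tool_pos: [614.5, 340.9, 223.9]
eef_rot: [[-0.963, 0.269, 0.004], [0.269, 0.963, 0.001], [-0.004, 0.002, -1.0]]
contact_force: [0.4, 0.4, -1.1]
opening: 23.7
grasp_force: 25.0
```

play_rows([
  {"dx": 0,"dy": -1,"dz": 0,"ax": 0,"ay": 0,"az": 0},
  {"dx": -0.2,"dy": -2.2,"dz": 0.1,"ax": 0,"ay": 0,"az": 0},
  {"dx": -0.3,"dy": -3.4,"dz": 0.2,"ax": 0,"ay": 0,"az": 0},
  {"dx": -0.35,"dy": -4.2,"dz": 0.3,"ax": 0,"ay": 0,"az": 0},
])

```text
time_s: 34.9
tool_pos: [593.8, 235.4, 213.4]
eef_rot: [[-0.963, 0.269, 0.002], [0.269, 0.963, -0.001], [-0.002, -0.001, -1.0]]
contact_force: [-0.3, 0.4, -1.0]
opening: 23.4
grasp_force: 25.0
```

play_rows([
  {"dx": -0.1,"dy": -1.2,"dz": 0.1,"ax": -0.17,"ay": -1,"az": -0.64},
  {"dx": -0.2,"dy": -2.4,"dz": 0.2,"ax": -0.34,"ay": -2,"az": -1.28},
  {"dx": -0.3,"dy": -3.6,"dz": 0.4,"ax": -0.51,"ay": -3,"az": -1.92},
  {"dx": -0.35,"dy": -4.8,"dz": 0.7,"ax": -0.68,"ay": -4,"az": -2.56},
  {"dx": -0.4,"dy": -6,"dz": 0.94,"ax": -0.87,"ay": -4.95,"az": -3.2},
])

```text
time_s: 35.4
tool_pos: [562.4, 90.0, 190.1]
eef_rot: [[-0.861, -0.074, 0.503], [-0.065, 0.997, 0.037], [-0.504, -0.001, -0.864]]
contact_force: [1.7, 0.8, -1.3]
opening: 23.9
grasp_force: 25.0
```

play_rows([
  {"dx": 0,"dy": 0,"dz": 0,"ax": 0,"ay": 0,"az": 0},
  {"dx": 0,"dy": 0,"dz": 0,"ax": 0,"ay": 0,"az": 0},
  {"dx": 0,"dy": 0,"dz": 0,"ax": 0,"ay": 0,"az": 0},
])

```text
time_s: 35.7
tool_pos: [565.8, 90.6, 191.9]
eef_rot: [[-0.862, -0.07, 0.502], [-0.06, 0.998, 0.036], [-0.504, 0.001, -0.864]]
contact_force: [0.5, -0.2, -0.7]
opening: 24.1
grasp_force: 25.0
```

```bash
python3 st.py
python3 - <<'E'
from h import *
o=robot.get_obs();rows((o['tool_pos'],o['eef_rot']),[('fix',*dtool(55,91,100,74))])
E
```

```text
[ 61.1  92.4 100.9] F [ 0.  -0.2 -0.9] 24.05587343254019 35.7
fix d [ 0.24 -0.06  0.03] a [ 0.01  0.04 -0.  ] rows 0.1
```

play_rows([
  {"dx": 0.2,"dy": -0.05,"dz": 1,"ax": 0,"ay": 0,"az": 0},
  {"dx": 0.24,"dy": -0.05,"dz": 2,"ax": 0,"ay": 0,"az": 0},
  {"dx": 0.24,"dy": -0.05,"dz": 2.6,"ax": 0,"ay": 0,"az": 0},
  {"dx": 0.24,"dy": -0.05,"dz": 2.8,"ax": 0,"ay": 0,"az": 0},
  {"dx": 0.24,"dy": -0.05,"dz": 2.88,"ax": 0,"ay": 0,"az": 0},
])

```text
time_s: 36.2
tool_pos: [596.1, 94.8, 127.9]
eef_rot: [[-0.862, -0.073, 0.502], [-0.061, 0.997, 0.04], [-0.503, 0.004, -0.864]]
contact_force: [-24.6, 8.3, 30.7]
opening: 26.0
grasp_force: 26.4
```

play_rows([
  {"dx": 0,"dy": 0,"dz": 0.04,"ax": 0,"ay": 0,"az": 0},
  {"dx": 0,"dy": 0,"dz": 0.08,"ax": 0,"ay": 0,"az": 0},
  {"dx": 0.06,"dy": 0,"dz": 0.08,"ax": 0,"ay": 0,"az": 0},
  {"dx": 0.12,"dy": 0,"dz": 0.08,"ax": 0,"ay": 0,"az": 0},
])

```text
time_s: 36.6
tool_pos: [596.2, 94.8, 127.8]
eef_rot: [[-0.859, -0.073, 0.508], [-0.061, 0.997, 0.04], [-0.509, 0.004, -0.861]]
contact_force: [-19.1, 8.5, 27.9]
opening: 26.4
grasp_force: 26.6
```

play_rows([
  {"dx": 0.06,"dy": 0,"dz": 0,"ax": 0,"ay": 0,"az": 0},
  {"dx": 0.1,"dy": 0,"dz": 0,"ax": 0,"ay": 0,"az": 0},
])

```text
time_s: 36.8
tool_pos: [596.1, 94.7, 127.8]
eef_rot: [[-0.856, -0.072, 0.511], [-0.06, 0.997, 0.04], [-0.513, 0.004, -0.858]]
contact_force: [-15.5, 10.3, 26.2]
opening: 26.7
grasp_force: 26.0
```

```bash
python3 st.py
```

```text
[55.5 94.4 30.1] F [ 0.3 11.3 30.1] 26.65126650233068 36.8
```

play_rows([
  {"dx": 0,"dy": 0,"dz": -1,"ax": 0,"ay": 0,"az": 0},
  {"dx": 0,"dy": 0,"dz": -2,"ax": 0,"ay": 0,"az": 0},
  {"dx": 0,"dy": 0,"dz": -2.5,"ax": 0,"ay": 0,"az": 0},
  {"dx": 0,"dy": 0,"dz": -2.5,"ax": 0,"ay": 0,"az": 0},
])

```text
time_s: 37.2
tool_pos: [562.0, 89.7, 177.4]
eef_rot: [[-0.861, -0.072, 0.504], [-0.061, 0.997, 0.037], [-0.506, 0.001, -0.863]]
contact_force: [-0.1, 0.5, -1.0]
opening: 23.8
grasp_force: 24.9
```

```bash
python3 st.py
python3 - <<'E'
from h import *
deckview(91,'pics/d4.png')
E
```

```text
[50.5 91.8 90.3] F [-0.6  0.5 -0.8] 23.80804012246487 37.2
rect [197.5 228. ] [192. 395.] 90.0
```

View pics/d4.png

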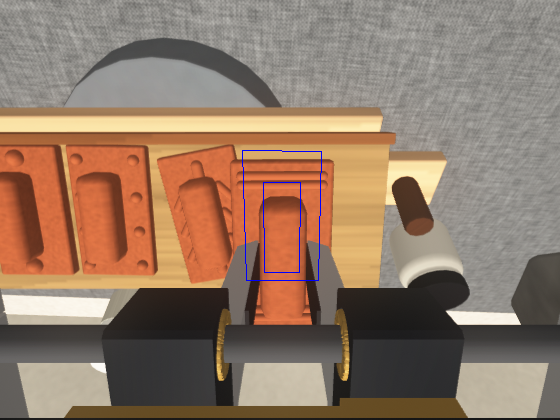

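The third plaque (about (197,215)) has been knocked askew by about 15 degrees, and the held plaque touched it. I'll set the held plaque further left at y 112, then mend the third.

play_rows([
  {"dx": -0.18,"dy": 0.8,"dz": 0.5,"ax": 0,"ay": 0.04,"az": 0},
  {"dx": -0.18,"dy": 0.8,"dz": 1.5,"ax": 0,"ay": 0.04,"az": 0},
  {"dx": -0.18,"dy": 0.8,"dz": 2.2,"ax": 0,"ay": 0.04,"az": 0},
  {"dx": -0.18,"dy": 0.8,"dz": 2.35,"ax": 0,"ay": 0.04,"az": 0},
  {"dx": -0.18,"dy": 0.8,"dz": 2.4,"ax": 0,"ay": 0.04,"az": 0},
])

```text
time_s: 37.75
tool_pos: [592.2, 111.3, 123.2]
eef_rot: [[-0.867, -0.07, 0.494], [-0.06, 0.998, 0.036], [-0.495, 0.001, -0.869]]
contact_force: [0.5, -0.5, -2.1]
opening: 24.1
grasp_force: 24.9
```

play_rows([
  {"dx": 0,"dy": 0,"dz": 0.04,"ax": 0,"ay": 0,"az": 0},
  {"dx": 0,"dy": 0,"dz": 0.08,"ax": 0,"ay": 0,"az": 0},
  {"dx": 0.06,"dy": 0,"dz": 0.12,"ax": 0,"ay": 0,"az": 0},
])

```text
time_s: 38.05
tool_pos: [594.0, 111.1, 123.4]
eef_rot: [[-0.863, -0.07, 0.5], [-0.06, 0.998, 0.036], [-0.501, 0.001, -0.865]]
contact_force: [-0.4, -2.7, 5.5]
opening: 23.6
grasp_force: 25.0
```

```bash
python3 st.py
```

```text
[ 52.4 110.9  26.8] F [ 2.2 -2.6  5. ] 23.620877268005533 38.05
```

Normal contact at z≈27. Slide to the lip.

play_rows([
  {"dx": 0.06,"dy": 0,"dz": 0,"ax": 0,"ay": 0,"az": 0},
  {"dx": 0.12,"dy": 0,"dz": 0,"ax": 0,"ay": 0,"az": 0},
])

```text
time_s: 38.25
tool_pos: [591.0, 111.1, 121.7]
eef_rot: [[-0.864, -0.07, 0.499], [-0.06, 0.998, 0.036], [-0.501, 0.001, -0.866]]
contact_force: [-0.8, -1.4, 4.1]
opening: 23.9
grasp_force: 25.0
```

play_rows([
  {"dx": 0.06,"dy": 0,"dz": 0,"ax": 0,"ay": 0,"az": 0},
  {"dx": 0.08,"dy": 0,"dz": 0,"ax": 0,"ay": 0,"az": 0},
])

```text
time_s: 38.45
tool_pos: [589.6, 111.1, 120.9]
eef_rot: [[-0.863, -0.07, 0.5], [-0.06, 0.998, 0.036], [-0.501, 0.001, -0.865]]
contact_force: [-0.0, -1.1, 6.1]
opening: 23.8
grasp_force: 25.0
```

```bash
python3 st.py
```

```text
[ 47.4 111.2  26.8] F [ 2.9 -1.1  5.3] 23.84191451174659 38.45
```

play_rows([
  {"dx": 0.05,"dy": 0,"dz": 0,"ax": 0,"ay": 0,"az": 0},
  {"dx": 0.08,"dy": 0,"dz": 0,"ax": 0,"ay": 0,"az": 0},
])

```text
time_s: 38.65
tool_pos: [589.1, 111.1, 120.7]
eef_rot: [[-0.862, -0.07, 0.502], [-0.06, 0.998, 0.037], [-0.504, 0.001, -0.864]]
contact_force: [1.9, 1.2, 6.3]
opening: 23.6
grasp_force: 25.0
```

play_rows([
  {"dx": 0.05,"dy": 0,"dz": 0,"ax": 0,"ay": 0,"az": 0},
  {"dx": 0.08,"dy": 0,"dz": 0,"ax": 0,"ay": 0,"az": 0},
])

```text
time_s: 38.85
tool_pos: [588.9, 111.1, 120.8]
eef_rot: [[-0.86, -0.07, 0.505], [-0.06, 0.998, 0.037], [-0.507, 0.001, -0.862]]
contact_force: [2.8, 0.7, 6.7]
opening: 23.6
grasp_force: 25.0
```

```bash
python3 st.py
```

```text
[ 46.7 111.3  27.1] F [5.8 0.5 4.4] 23.597912251022706 38.85
```

play_rows([
  {"dx": -0.02,"dy": 0,"dz": 0,"ax": 0,"ay": 0,"az": 0},
  {"dx": -0.02,"dy": 0,"dz": 0,"ax": 0,"ay": 0,"az": 0},
  {"dx": -0.02,"dy": 0,"dz": 0,"ax": 0,"ay": 0,"az": 0},
], gripper=0.55)

```text
time_s: 39.15
tool_pos: [584.0, 110.7, 116.3]
eef_rot: [[-0.867, -0.07, 0.494], [-0.06, 0.998, 0.036], [-0.495, 0.001, -0.869]]
contact_force: [-0.3, 0.1, -0.5]
opening: 41.4
grasp_force: 0.0
```

play_rows([
  {"dx": 0,"dy": 0,"dz": -1.5,"ax": 0,"ay": 0,"az": 0},
  {"dx": 0,"dy": 0,"dz": -3,"ax": 0,"ay": 0,"az": 0},
  {"dx": 0,"dy": -1,"dz": -4,"ax": 0,"ay": 0,"az": 0},
  {"dx": 0,"dy": -2.7,"dz": -4,"ax": 0,"ay": 0,"az": 0},
  {"dx": 0,"dy": -3.1,"dz": -4,"ax": 0,"ay": 0,"az": 0},
])

```text
time_s: 39.65
tool_pos: [541.1, 27.1, 205.0]
eef_rot: [[-0.865, -0.067, 0.498], [-0.058, 0.998, 0.034], [-0.499, 0.0, -0.867]]
contact_force: [0.7, -0.6, -0.8]
opening: 42.5
grasp_force: 0.0
```

play_rows([
  {"dx": 0,"dy": 0,"dz": 0,"ax": 0,"ay": 0,"az": 0},
  {"dx": 0,"dy": 0,"dz": 0,"ax": 0,"ay": 0,"az": 0},
  {"dx": 0,"dy": 0,"dz": 0,"ax": 0,"ay": 0,"az": 0},
])

```text
time_s: 39.95
tool_pos: [540.5, 30.7, 203.3]
eef_rot: [[-0.866, -0.071, 0.495], [-0.061, 0.997, 0.037], [-0.496, 0.002, -0.868]]
contact_force: [1.0, 0.2, -0.6]
opening: 42.6
grasp_force: 0.0
```

```bash
cat >> h.py <<'E'
def deckfit(f):
    """fit all plaques on the deck: deck x, y, yaw (deg) each"""
    import h
    O,R=DP(74);g=dict(f);g['rotation']=R.T@np.array(f['rotation']);g['eye']=R.T@(np.array(f['eye'])-O)
    m=orange(f);n,l,st,ce=cv2.connectedComponentsWithStats(m);out=[]
    for i in range(1,n):
        if st[i,4]<3000: continue
        mm=cv2.morphologyEx((l==i).astype(np.uint8),cv2.MORPH_CLOSE,np.ones((9,9)))
        c=plane(g,*ce[i],12)[:2];rc=cv2.minAreaRect(np.argwhere(mm)[:,::-1].astype(np.float32))
        b=[fitpl(g,mm,c,a) for a in (-15,0,15)];b=min(b,key=lambda q:q[1]);out.append((st[i].tolist(),b[0].round(1),round(b[1],2)))
    return out
E
python3 st.py
python3 - <<'E'
from h import *
deckview(33,'pics/d5.png')
for r in deckfit(dict(np.load('wf.npz'))): print(r)
E
```

```text
[ 41.3  34.4 125.5] F [ 0.5  0.1 -1. ] 42.57854991623915 39.95
rect [239.5 210. ] [132. 423.] 90.0
([28, 144, 424, 133, 34373], array([39.2, 36.9,  3.6]), np.float64(58.75))
```

View pics/d5.png

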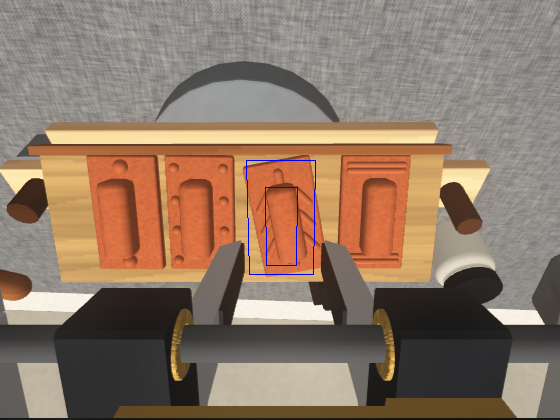

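Three plaques sit square on the lip. The third (around (284,215)) is yawed about 11°, with only its right lower corner on the lip. I'll regrip and straighten it.

Run:
```python
from h import *
f=dict(np.load('wf.npz'));O,R=DP(74)
g=dict(f);g['rotation']=R.T@np.array(f['rotation']);g['eye']=R.T@(np.array(f['eye'])-O)
roi=np.zeros((420,560),np.uint8)
for y0,y1,a0 in [(-5,72,11.),(-66,-2,0.),(-134,-67,0.),(72,150,0.)]:
    roi[:]=0;q=proj(g,[[-3,y0,12],[-3,y1,12],[125,y1,10],[125,y0,10]]).round().astype(np.int32);cv2.fillConvexPoly(roi,q,1)
    h=cv2.cvtColor(f['pixels'],cv2.COLOR_RGB2HSV);m=((h[...,0]<11)&(h[...,1]>150)&(h[...,2]>60)).astype(np.uint8)*roi
    n,l,st,ce=cv2.connectedComponentsWithStats(m);i=1+np.argmax(st[1:,4]);mm=cv2.morphologyEx((l==i).astype(np.uint8),cv2.MORPH_CLOSE,np.ones((9,9)))
    x,c=fitpl(g,mm,[50,(y0+y1)/2],a0);print(st[i],x.round(1),round(c,1))
    if a0:
        s=x
        o=robot.get_obs();W=R@Rn.from_euler('z',s[2],degrees=True).as_matrix();T=np.c_[-W[:,0],W[:,1],-W[:,2]]
        at=lambda x,y,z:O+R@np.array([x,y,z])
        T0=dtool(0,0,0)[1]
        rows((o['tool_pos'],o['eef_rot']),[('over',at(s[0],s[1],60),T),('dn',at(s[0],s[1],26.5),T),('lift',at(s[0]+10,s[1],46),T),('turn',at(58,40,46),T0),('dn',at(58,40,27.5),T0)])
```

```text
[ 243  156   81  121 7242] [50.2 37.5 10.5] 10.6
over d [-0.36  0.11  2.62] a [ 0.03 -0.04 -1.74] rows 1.3
dn d [-0.   -0.    1.34] a [0. 0. 0.] rows 0.7
lift d [-0.39 -0.07 -0.78] a [0. 0. 0.] rows 0.4
turn d [0.07 0.12 0.  ] a [0.   0.   1.75] rows 1.2
dn d [-0.   -0.    0.74] a [0. 0. 0.] rows 0.4
[ 165  156   70  113 6921] [ 46.9 -34.9  -2.1] 33.2
[  87  156   78  113 7642] [ 47.  -98.    0.1] 13.5
[ 338  156   73  112 7099] [4.61e+01 1.11e+02 1.00e-01] 26.0
```

play_rows([
  {"dx": -0.36,"dy": 0.11,"dz": 0.6,"ax": 0.03,"ay": -0.04,"az": -0.87},
  {"dx": -0.36,"dy": 0.11,"dz": 1.4,"ax": 0.03,"ay": -0.04,"az": -1.74},
  {"dx": -0.36,"dy": 0.11,"dz": 2.2,"ax": 0.03,"ay": -0.04,"az": -1.74},
  {"dx": -0.36,"dy": 0.11,"dz": 2.62,"ax": 0.03,"ay": -0.04,"az": -1.74},
  {"dx": -0.36,"dy": 0.11,"dz": 2.62,"ax": 0.03,"ay": -0.04,"az": -1.74},
])

```text
time_s: 40.5
tool_pos: [580.5, 36.5, 149.8]
eef_rot: [[-0.838, -0.226, 0.497], [-0.241, 0.97, 0.035], [-0.49, -0.091, -0.867]]
contact_force: [-0.4, -0.7, 0.4]
opening: 42.4
grasp_force: 0.0
```

play_rows([
  {"dx": 0,"dy": 0,"dz": 0.5,"ax": 0,"ay": 0,"az": 0},
  {"dx": 0,"dy": 0,"dz": 1,"ax": 0,"ay": 0,"az": 0},
  {"dx": 0,"dy": 0,"dz": 1.3,"ax": 0,"ay": 0,"az": 0},
  {"dx": 0,"dy": 0,"dz": 1.3,"ax": 0,"ay": 0,"az": 0},
])

```text
time_s: 40.9
tool_pos: [597.2, 36.6, 122.2]
eef_rot: [[-0.837, -0.224, 0.499], [-0.24, 0.97, 0.034], [-0.491, -0.091, -0.866]]
contact_force: [0.3, 0.3, -0.4]
opening: 42.2
grasp_force: 0.0
```

play_rows([
  {"dx": 0,"dy": 0,"dz": 0,"ax": 0,"ay": 0,"az": 0},
  {"dx": 0,"dy": 0,"dz": 0,"ax": 0,"ay": 0,"az": 0},
  {"dx": 0,"dy": 0,"dz": 0,"ax": 0,"ay": 0,"az": 0},
  {"dx": 0,"dy": 0,"dz": 0,"ax": 0,"ay": 0,"az": 0},
], gripper=1, force=25)

```text
time_s: 41.3
tool_pos: [597.3, 36.6, 123.9]
eef_rot: [[-0.836, -0.224, 0.501], [-0.24, 0.97, 0.034], [-0.493, -0.092, -0.865]]
contact_force: [-0.6, -0.8, 0.5]
opening: 23.7
grasp_force: 25.0
```

play_rows([
  {"dx": -0.2,"dy": -0.03,"dz": -0.4,"ax": 0,"ay": 0,"az": 0},
  {"dx": -0.39,"dy": -0.07,"dz": -0.78,"ax": 0,"ay": 0,"az": 0},
  {"dx": -0.39,"dy": -0.07,"dz": -0.78,"ax": 0,"ay": 0,"az": 0},
])

```text
time_s: 41.6
tool_pos: [597.2, 36.4, 147.3]
eef_rot: [[-0.835, -0.224, 0.503], [-0.24, 0.97, 0.033], [-0.496, -0.093, -0.864]]
contact_force: [1.0, 0.6, -1.2]
opening: 23.9
grasp_force: 25.0
```

play_rows([
  {"dx": 0.03,"dy": 0.06,"dz": 0,"ax": 0,"ay": 0,"az": 0.9},
  {"dx": 0.07,"dy": 0.12,"dz": 0,"ax": 0,"ay": 0,"az": 1.75},
  {"dx": 0.07,"dy": 0.12,"dz": 0,"ax": 0,"ay": 0,"az": 1.75},
  {"dx": 0.07,"dy": 0.12,"dz": 0,"ax": 0,"ay": 0,"az": 1.75},
])

```text
time_s: 42.0
tool_pos: [593.8, 39.1, 144.0]
eef_rot: [[-0.863, -0.07, 0.5], [-0.061, 0.998, 0.034], [-0.501, -0.002, -0.865]]
contact_force: [0.3, -0.3, -1.3]
opening: 23.7
grasp_force: 25.0
```

```bash
python3 st.py
python3 - <<'E'
from h import *
o=robot.get_obs();rows((o['tool_pos'],o['eef_rot']),[('dn',*dtool(57,40,29,74))])
E
```

```text
[58.2 39.  47.2] F [-0.4 -0.3 -1.2] 23.685156172128295 42.0
dn d [0.05 0.04 0.73] a [-0.01  0.01  0.01] rows 0.4
```

play_rows([
  {"dx": 0.05,"dy": 0,"dz": 0.4,"ax": 0,"ay": 0,"az": 0},
  {"dx": 0.05,"dy": 0,"dz": 0.7,"ax": 0,"ay": 0,"az": 0},
  {"dx": 0.05,"dy": 0,"dz": 0.8,"ax": 0,"ay": 0,"az": 0},
  {"dx": 0.05,"dy": 0,"dz": 0.86,"ax": 0,"ay": 0,"az": 0},
])

```text
time_s: 42.4
tool_pos: [602.8, 39.6, 126.3]
eef_rot: [[-0.863, -0.069, 0.5], [-0.06, 0.998, 0.034], [-0.501, -0.001, -0.865]]
contact_force: [-21.6, -4.3, 27.5]
opening: 23.7
grasp_force: 25.0
```

play_rows([
  {"dx": 0.06,"dy": 0,"dz": 0,"ax": 0,"ay": 0,"az": 0},
  {"dx": 0.12,"dy": 0,"dz": 0,"ax": 0,"ay": 0,"az": 0},
  {"dx": 0.18,"dy": 0,"dz": 0,"ax": 0,"ay": 0,"az": 0},
])

```text
time_s: 42.7
tool_pos: [602.7, 39.6, 126.2]
eef_rot: [[-0.859, -0.067, 0.507], [-0.058, 0.998, 0.033], [-0.508, -0.001, -0.861]]
contact_force: [-4.8, 3.6, 13.5]
opening: 23.7
grasp_force: 25.0
```

```bash
python3 st.py
```

```text
[57.  39.  27.3] F [ 2.9  4.  13.9] 23.715025790213446 42.7
```

Stick-slip with a strong press; ease off a little and slide on.

play_rows([
  {"dx": 0.05,"dy": 0,"dz": -0.06,"ax": 0,"ay": 0,"az": 0},
  {"dx": 0.1,"dy": 0,"dz": -0.06,"ax": 0,"ay": 0,"az": 0},
])

```text
time_s: 42.9
tool_pos: [597.7, 39.2, 123.4]
eef_rot: [[-0.862, -0.068, 0.502], [-0.059, 0.998, 0.033], [-0.503, -0.001, -0.864]]
contact_force: [-0.6, 0.7, 3.6]
opening: 23.8
grasp_force: 25.0
```

play_rows([
  {"dx": 0.06,"dy": 0,"dz": 0,"ax": 0,"ay": 0,"az": 0},
  {"dx": 0.1,"dy": 0,"dz": 0,"ax": 0,"ay": 0,"az": 0},
])

```text
time_s: 43.1
tool_pos: [596.0, 38.8, 122.3]
eef_rot: [[-0.862, -0.068, 0.503], [-0.059, 0.998, 0.033], [-0.504, -0.001, -0.864]]
contact_force: [-0.1, 0.9, 5.0]
opening: 24.0
grasp_force: 25.0
```

```bash
python3 st.py
```

```text
[49.2 38.6 27.4] F [2.4 0.9 4.4] 24.048623096470347 43.1
```

play_rows([
  {"dx": 0.05,"dy": 0,"dz": 0,"ax": 0,"ay": 0,"az": 0},
  {"dx": 0.08,"dy": 0,"dz": 0,"ax": 0,"ay": 0,"az": 0},
])

```text
time_s: 43.3
tool_pos: [594.4, 38.7, 121.5]
eef_rot: [[-0.862, -0.067, 0.503], [-0.059, 0.998, 0.033], [-0.504, -0.001, -0.864]]
contact_force: [2.0, 0.6, 3.6]
opening: 23.4
grasp_force: 25.0
```

play_rows([
  {"dx": 0.05,"dy": 0,"dz": 0,"ax": 0,"ay": 0,"az": 0},
  {"dx": 0.08,"dy": 0,"dz": 0,"ax": 0,"ay": 0,"az": 0},
])

```text
time_s: 43.5
tool_pos: [594.2, 38.7, 121.6]
eef_rot: [[-0.86, -0.067, 0.506], [-0.058, 0.998, 0.033], [-0.507, -0.001, -0.862]]
contact_force: [3.9, 3.5, 6.3]
opening: 23.8
grasp_force: 25.0
```

play_rows([
  {"dx": 0.05,"dy": 0,"dz": 0,"ax": 0,"ay": 0,"az": 0},
  {"dx": 0.08,"dy": 0,"dz": 0,"ax": 0,"ay": 0,"az": 0},
])

```text
time_s: 43.7
tool_pos: [594.0, 38.6, 121.7]
eef_rot: [[-0.858, -0.067, 0.509], [-0.058, 0.998, 0.033], [-0.51, -0.001, -0.86]]
contact_force: [7.8, 5.3, 5.7]
opening: 23.9
grasp_force: 25.0
```

```bash
python3 st.py
```

```text
[47.2 38.6 27.9] F [9.9 4.7 0.8] 23.879845708019847 43.7
```

Against the lip. Release and retract, then check everything again.

play_rows([
  {"dx": -0.06,"dy": 0,"dz": 0,"ax": 0,"ay": 0,"az": 0},
  {"dx": -0.06,"dy": 0,"dz": 0,"ax": 0,"ay": 0,"az": 0},
  {"dx": -0.06,"dy": 0,"dz": 0,"ax": 0,"ay": 0,"az": 0},
], gripper=0.55)

```text
time_s: 44.0
tool_pos: [589.1, 38.9, 117.7]
eef_rot: [[-0.865, -0.068, 0.497], [-0.059, 0.998, 0.034], [-0.498, -0.0, -0.867]]
contact_force: [-0.3, 0.2, 0.6]
opening: 41.8
grasp_force: 0.0
```

play_rows([
  {"dx": 0,"dy": 0,"dz": -1.5,"ax": 0,"ay": 0,"az": 0},
  {"dx": 0,"dy": 0,"dz": -3,"ax": 0,"ay": 0,"az": 0},
  {"dx": 0,"dy": 0,"dz": -4.5,"ax": 0,"ay": 0,"az": 0},
  {"dx": 0.5,"dy": 0,"dz": -5.5,"ax": 0,"ay": 0,"az": 0},
  {"dx": 0.5,"dy": 0,"dz": -5.5,"ax": 0,"ay": 0,"az": 0},
])

```text
time_s: 44.5
tool_pos: [509.5, 33.4, 233.6]
eef_rot: [[-0.862, -0.068, 0.502], [-0.059, 0.998, 0.033], [-0.503, -0.001, -0.864]]
contact_force: [0.1, -0.5, -0.0]
opening: 42.6
grasp_force: 0.0
```

play_rows([
  {"dx": 0,"dy": 0,"dz": 0,"ax": 0,"ay": 0,"az": 0},
  {"dx": 0,"dy": 0,"dz": 0,"ax": 0,"ay": 0,"az": 0},
  {"dx": 0,"dy": 0,"dz": 0,"ax": 0,"ay": 0,"az": 0},
])

```text
time_s: 44.8
tool_pos: [511.3, 33.5, 230.3]
eef_rot: [[-0.865, -0.068, 0.498], [-0.059, 0.998, 0.034], [-0.499, -0.0, -0.867]]
contact_force: [-0.2, -0.6, -0.1]
opening: 42.2
grasp_force: 0.0
```

```bash
python3 st.py
python3 - <<'E'
from h import *
f=optics.grab_frame('wrist');O,R=DP(74);im=f['pixels'].copy()
s=optics.grab_frame('scene')
a=cv2.resize(im[100:320],(800,314),interpolation=cv2.INTER_CUBIC)
b=cv2.resize(s['pixels'][165:272,180:360],(480,285),interpolation=cv2.INTER_CUBIC)
c=np.zeros((599,800,3),np.uint8);c[:314]=a;c[314:,:480]=b
t=optics.grab_frame('top')['pixels'][150:230,210:350];c[314:314+183,480:]=cv2.resize(t,(320,183))
cv2.imwrite('pics/fin.png',c[:,:,::-1])
E
```

```text
[ 29.7  39.3 163.3] F [-0.2 -0.6  0.1] 42.191249426798215 44.8
```

View pics/fin.png

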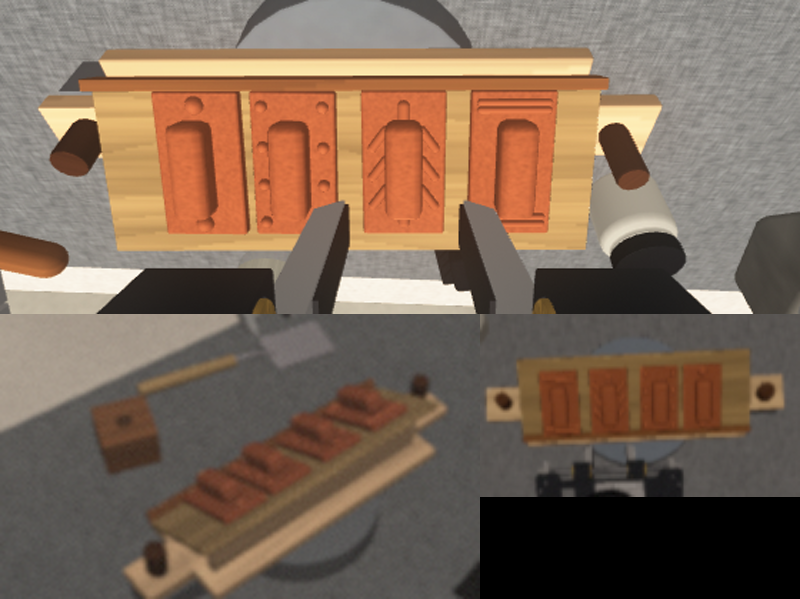

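The final view shows all four plaques square, with their lower edges on the lip at row 92, and the pin home. There is no fifth orange plaque in any view, so I'm handing in.

```bash
python3 -c "
from rig import ticket
print(ticket.hand_in())"
```

```text
the job is handed in; nothing more can be done
None
```

The job is handed in: the stand is home, the pin is fully down, and all four plaques that were there are seated on the deck with their lower edges on the lip. One plaque was knocked askew during the run; I straightened it, and the gaps between plaques are uneven as a result.

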